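Fill the topping tin, fit its nested lids and uncap it

TASK

Scoop chocolate balls out of the slant-fronted bin with the aluminium scoop, tip at least two of them into the open tin, and stand the scoop back on the bench. Then fit the tin's two nested lids in one go, the pouring lid with the cap still on its neck, fully home in the tin's mouth, and lift off the cap alone by a hand's breadth so that the tin is ready to pour: the pouring lid stays seated, and you finish while still holding the cap, upright, over the tin. Keep the fingers off the chocolate, keep the tin standing where it is, and leave the other things on the bench as they are.

Things in the scene. Friction and masses are not known exactly. Their poses are not given: they have to be found in the camera images.
- bin: Open aluminium ingredient bin fixed to the bench, 262 mm long (x), 106 wide (y) over its rims, 51 high. Origin under its middle. Inside, between side walls at y = -44 and +44 mm, a flat floor at z = 5 mm runs from the sloping front (x = -75) to the upright rear wall (x = +135 mm). The front faces the robot's side (world -x) within 12 degrees.
- bin_foot (a point): Point on the bin's floor, mid width, where the sloping front begins (x = -75, y = 0, z = 5 mm in the bin's frame). From here the front wall rises outwards (towards -x) at 45 degrees to the top, 45 mm further out and 45 mm higher.
- ball0_center (a point): Centre of a dark chocolate ball, 26 mm across, 12 g, one of five alike. They start on the bin's floor towards the sloping front, all their centres within 75 mm of its foot; the floor behind is free.
- ball1_center (a point): Centre of a dark chocolate ball, 26 mm across, 12 g, one of five alike. They start on the bin's floor towards the sloping front, all their centres within 75 mm of its foot; the floor behind is free.
- ball2_center (a point): Centre of a dark chocolate ball, 26 mm across, 12 g, one of five alike. They start on the bin's floor towards the sloping front, all their centres within 75 mm of its foot; the floor behind is free.
- ball3_center (a point): Centre of a dark chocolate ball, 26 mm across, 12 g, one of five alike. They start on the bin's floor towards the sloping front, all their centres within 75 mm of its foot; the floor behind is free.
- ball4_center (a point): Centre of a dark chocolate ball, 26 mm across, 12 g, one of five alike. They start on the bin's floor towards the sloping front, all their centres within 75 mm of its foot; the floor behind is free.
- scoop: Aluminium scoop, 150 g, standing on its flat bottom, nose to the robot's side (world -x) within 23 degrees. Origin: middle of the underside, z up. Bowl 85 mm long (x), 77 wide (y) at the open nose (x = -42 mm) and 60 at the back, bottom 2 thick; sides rising from 9 mm at the nose to 32; back wall (x = +42) 36 high. Handle: flat-sided bar 16 wide (y), 18 thick, rising 40 degrees towards +x from z = 26 mm on the back wall, 110 long.
- scoop_grip (a point): Point inside the scoop's handle where it is best held, pinched across its 16 mm width along the scoop's y: x = +103, z = +78 mm in the scoop's frame.
- scoop_bowl (a point): Middle of the scoop's bowl, 18 mm above the scoop's origin.
- scoop_lip (a point): Middle of the scoop's nose edge, on the underside (x = -42.5 mm, z = 0 in the scoop's frame).
- tin: Open round steel tin standing loose on the bench, 0.45 kg, 86 mm across (89 over its beads), 95 high, inside 78 wide, inner floor 5 mm up. Origin under its middle. It stands on one side of the palette knife and the lids on the other, either way round.
- lid: Pouring lid (inner lid), aluminium, 140 g, standing on its plug, 37 mm hole through it. Origin: middle of the underside, z up. Plug 72 mm across (z 0 to 10) enters the tin's mouth with 2.5 mm to spare all round; flange 92 across (z 10 to 14) rests on the tin's rim; collar 60 across (z 14 to 40) to hold it by; neck 43 across (z 40 to 62) under the cap. Fully home, its origin is 85 mm above the tin's.
- cap: Steel cap (outer lid) set loosely over the lid's neck, 54 mm across, 22.5 high, 50 g, closed on top. Origin: middle of its open underside, 42 mm above the lid's origin when on it, so its lower edge is 2 mm above the collar and its top 64.5 mm above the lid's origin. It lifts straight off with 1.7 mm of play all round, and rides on the lid when that is carried upright.
- nozzle: Bystander: steel piping nozzle, an upright cone 26 mm across and 42 mm high. Origin under its middle.
- ramekin: Bystander: white ceramic ramekin, 80 mm across and 40 mm high. Origin under its middle.
- cutter: Bystander: plain round steel pastry cutter, a ring 76 mm across and 32 mm high. Origin under its middle.
- knife: Bystander: palette knife lying flat, about 270 mm long along its x, 26 mm wide, 14 mm high; it lies between the tin and the lids. Origin under its middle.
- flavouring: Bystander: amber bottle with a black cap, 52 mm across and 110 mm high. Origin under its middle.

How it is judged:
By the outcome, as a careful person would: the job done as asked, in the order asked, and still so for the second after the job is handed in, while the arm keeps its last pose, push and grip.
It also fails if it takes over 72 s, if anything falls off the work surface, if the arm or the gripper's body presses on something with over 40 N, if the wrist force passes 120 N, or if a joint passes its speed limit or range.

ROBOT

A 7-joint arm with a two-finger parallel gripper is mounted at the origin on the work surface. World frame = base frame: x ahead of the robot, y to its left, z up, the work surface at z = 0. Lengths are in m, angles in rad, forces in N, time in s.
With the tool pointing down it reaches from about 0.4 to 0.85 m from the base axis. Payload 4.5 kg.
Tool frame: the origin (TCP) lies between the finger pads; the fingertips stand 19 mm ahead of it and the grasp point (between the pads) is the TCP (r.tips_ahead is the distance from the TCP to the fingertips, in m); z points along the fingers, y is the line along which they close (so a half turn about z gives the same grasp; the last joint's range is limited). The gripper opens to 88 mm and grips with 3 to 60 N. Pads are 18 mm wide; open, the fingers measure 123 mm over their backs; the gripper's body (75 mm by 187 mm) begins 45 mm behind the grasp point.
Start: joints at [1.358, 0.689, -0.195, 1.565, 0.157, 0.902, -0.215], TCP at [0.153, -0.606, 0.218] pointing down, gripper open.
Joint ranges: [-3.01, 3.01], [-0.46, 2.08], [-1.47, 1.51], [0.13, 2.56], [-1, 4.14], [0.04, 2.09], [-2.66, 2.66]. Speed limits (rad/s): [2.57, 2.57, 3.14, 3.14, 3.14, 3.14, 3.14].

INTERFACE

Orientations are given as a unit quaternion [x, y, z, w].
In Python, from plant import r, cams, models gives the robot as it stands. The module is installed in compiled form; this text tells all that it offers.
- The arm moves only by the tool jog_arm, never from a script. Its arguments are lists of equal length, an entry for each row: "turn": the turn, a rotation vector about the tool's x, y, z in rad, a list of three; "translation": the shift along the tool's x, y, z in m, a list of three; "grip": the closure, from 0 (fully open) to 1 (shut). In form: {"turn": [[ax, ay, az], ...], "translation": [[tx, ty, tz], ...], "grip": [grip, ...]}. A call has 1 to 20 rows; each row is the pose to reach, as a shift and turn from the pose commanded when the call began, along the tool's axes at that moment; what a row does not reach only later rows make up. A row lasts 1/8 s, in which the tool goes at most 62.5 mm and 10.7 degrees, less where a joint would pass 70% of its speed; a pose out of reach is approached as far as the arm can. A call with a gripper value outside its range is refused whole. The fingers move at their own pace and stop on an object; "force" is the grip in N (left out, the last holds). Time passes only in rows, so rows that repeat a pose let the fingers close. It gives the time, the measured TCP pose, the force, the opening and the grip force at its end, in the units of the state.
- r.get_state(): the state, without advancing time (a new reading comes with each control period).
- cams.snapshot(name): name is "scene" or "side" or "wrist"; returns the picture (420x560x3 uint8, red, green, blue); there is no depth.
- cams.camera_params(name): a dict with "fx", "fy", "cx", "cy" (pixels), "eye" and "orientation" of the camera in the world. Camera axes: x right, y up, looking along -z (the intrinsics and any distortion apply to the point x, -y, -z); pixel columns grow to the right and rows downward; lengths in m; the calibration is good to about 2 mm. A picture is of the moment at which its call begins: read the wrist's pose just before it. camera_params takes no time and is no camera call; for the wrist camera it gives the pose at the moment of the call.
- r.finish_job(): hands the job in; it is judged then, once.
Trained networks look in the newest picture that a camera, given by its name, has taken for a name from the list of things; names that differ only in an ending like _2 or _b are one class to them, and where a whole thing is asked for, a point or a joint stands for the part that bears it (a point fixed in the world has none). Each returns a list of dicts, best first, with "p" (0 to 1); they miss things now and then, are a little off and sometimes report something else, mostly with a low value. They report only what shows in the picture. A call takes as long as a camera call.
- models.find_in(camera, name): "position" ([x, y, z] in m, in world coordinates, good to about 4 mm: the middle of the surface that is visible of it).
- models.masks_of(camera, name): "pixels" (420x560 bool, what is visible of it).
- models.place_of(camera, name): "position" ([x, y, z] in m, in world coordinates, good to about 4 mm: a listed point, or the origin of a listed thing).
The state is a dict: "clock": time; "q": joint angles; "qd": joint speeds; "joint_torque": joint torques, N m; "tool_pos": TCP position; "eef_rot": TCP orientation; "contact_force": force on the tool from outside, world axes, zero at the start; "moment": the same for the moment, N m; "opening": opening from 0.0 (shut) to 1.0 (fully open); "finger_force": force on a finger pad.
Only numpy, scipy, OpenCV 4.12 (cv2) and the standard library are available. Lean on these libraries where they do the work, as an engineer would, in place of code of your own. Each camera call takes 0.05 s, during which the arm holds its last target. There are 200 camera calls.

## Working session

There is one attempt and no reset: what is moved stays moved. The work goes in short steps, Python scripts to look and compute and a tool call to move; the robot and the scene stay as the last step left them, time stands still between calls to the robot, and variables do not carry over. Pictures are saved under pics/ and viewed, at most 10 in all, crops included, and the job is handed in when it is done.

Besides the shell and the picture viewer there is one more tool, called after ">>>" as name(argument=value, ...), one argument or row to a line, values as JSON. jog_arm: Moves the arm, as the interface text tells. Its arguments: {"type":"object","properties":{"turn":{"type":"array"},"translation":{"type":"array"},"grip":{"type":"array"},"force":{"type":"number"}},"required":["turn","translation","grip"]}

```bash
mkdir -p pics
python3 - <<'E'
from plant import r,cams,models
import cv2,numpy as np
np.set_printoptions(precision=4,suppress=True)
s=r.get_state();print(s['clock'],s['tool_pos'],s['eef_rot'],s['opening'])
ims=[]
for c in ['scene','side']:
    im=cams.snapshot(c);cv2.imwrite(f'pics/{c}0.png',im[:,:,::-1]);print(c,{k:np.array(v) for k,v in cams.camera_params(c).items()})
    for n in ['bin','bin_foot','ball0_center','scoop','scoop_grip','scoop_bowl','scoop_lip','tin','lid','cap','nozzle','ramekin','cutter','knife','flavouring']:
        print(n,[(np.array(d['position']),round(d['p'],2)) for d in models.place_of(c,n)[:6] if d['p']>.25])
print(r.get_state()['clock'])
E
```

```text
0.0 [ 0.1525 -0.6054  0.217 ] [ 0.9924  0.1231 -0.0002 -0.0009] 0.9981360995026481
scene {'fx': array(405.054), 'fy': array(405.054), 'cx': array(278.4153), 'cy': array(202.3709), 'eye': array([1.0986, 0.3539, 0.8532]), 'orientation': array([0.1588, 0.2984, 0.8319, 0.4401])}
bin [(array([0.469 , 0.306 , 0.0008]), 0.92)]
bin_foot [(array([0.399 , 0.2947, 0.006 ]), 0.63)]
ball0_center [(array([0.4041, 0.2772, 0.0155]), 0.43)]
scoop [(array([0.487 , 0.1203, 0.0016]), 0.86), (array([ 0.6514, -0.0216, -0.0003]), 0.32)]
scoop_grip [(array([0.5873, 0.1292, 0.0766]), 0.97)]
scoop_bowl [(array([0.4882, 0.1193, 0.0237]), 0.72)]
scoop_lip [(array([0.446 , 0.117 , 0.0029]), 0.62)]
tin [(array([ 0.4604, -0.2533,  0.0008]), 0.97)]
lid [(array([0.398 , 0.2946, 0.0081]), 0.5)]
cap [(array([ 0.5177, -0.0837,  0.0353]), 0.76)]
nozzle [(array([ 0.6504, -0.0211,  0.0043]), 0.58)]
ramekin [(array([ 0.5201, -0.4369,  0.0016]), 0.72)]
cutter [(array([ 0.724 , -0.0916,  0.0003]), 0.69), (array([0.399 , 0.3041, 0.0201]), 0.47)]
knife [(array([ 0.5297, -0.164 , -0.0035]), 0.76), (array([0.4871, 0.1211, 0.0023
[... 510 characters left out ...]
.0018]), 0.34)]
scoop_bowl [(array([0.4871, 0.1193, 0.0183]), 0.95), (array([ 0.5261, -0.1662,  0.0024]), 0.67)]
scoop_lip [(array([ 0.4453,  0.1166, -0.004 ]), 0.66)]
tin [(array([ 0.4636, -0.2536,  0.0019]), 0.57)]
lid [(array([ 0.5157, -0.0905, -0.0023]), 0.75), (array([ 0.7239, -0.0952, -0.0019]), 0.69), (array([0.4071, 0.2768, 0.0147]), 0.62)]
cap [(array([ 0.5152, -0.0856,  0.0441]), 0.57)]
nozzle [(array([ 0.6517, -0.0242, -0.0003]), 0.55)]
ramekin [(array([ 0.5127, -0.4355,  0.0024]), 0.63)]
cutter [(array([0.4708, 0.3049, 0.0019]), 0.5)]
knife [(array([ 0.523 , -0.1635, -0.0012]), 0.71), (array([0.4605, 0.301 , 0.022 ]), 0.61)]
flavouring [(array([0.5728, 0.4649, 0.0028]), 0.8)]
1.6
```

View pics/scene0.png

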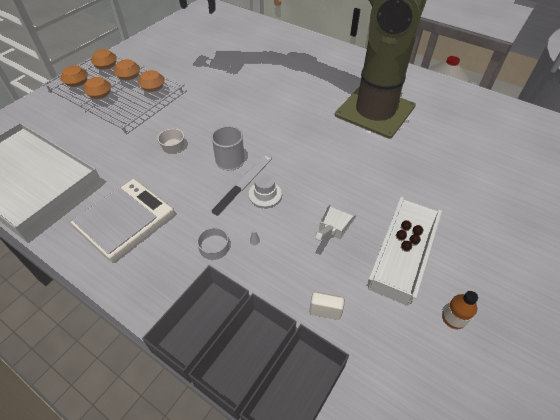

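View pics/side0.png

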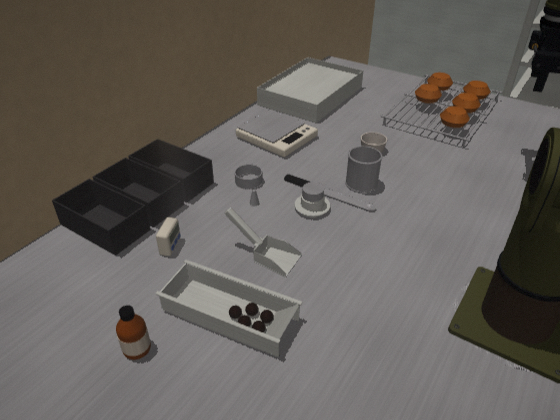

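The scene shows the scoop at about (335,222), the bin with five balls around (410,235), the tin at (228,148), the lids at (264,190) and the knife between tin and lids. The side view agrees. Next I go over the scoop and bin for a closer look.

>>> jog_arm(
  turn=[
    [0,0,0],
    [0,0,0.12],
    [0,0,0.12],
    [0,0,0.12],
    [0,0,0.12],
    [0,0,0.12],
    [0,0,0.12],
    [0,0,0.12],
    [0,0,0.12],
    [0,0,0.12],
    [0,0,0.12],
    [0,0,0.12],
    [0,0,0.12],
    [0,0,0.12],
    [0,0,0.12],
    [0,0,0.12],
    [0,0,0.12],
    [0,0,0.12],
  ],
  translation=[
    [0,0,-0.06],
    [0.5,-0.7,-0.16],
    [0.5,-0.7,-0.16],
    [0.5,-0.7,-0.16],
    [0.5,-0.7,-0.16],
    [0.5,-0.7,-0.16],
    [0.5,-0.7,-0.16],
    [0.5,-0.7,-0.16],
    [0.5,-0.7,-0.16],
    [0.5,-0.7,-0.16],
    [0.5,-0.7,-0.16],
    [0.5,-0.7,-0.16],
    [0.5,-0.7,-0.16],
    [0.5,-0.7,-0.16],
    [0.5,-0.7,-0.16],
    [0.5,-0.7,-0.16],
    [0.5,-0.7,-0.16],
    [0.5,-0.7,-0.16],
  ],
  grip=[0,0,0,0,0,0,0,0,0,0,0,0,0,0,0,0,0,0],
)

```text
clock: 3.85
tool_pos: [0.4663, 0.1929, 0.3777]
eef_rot: [0.998, 0.062, -0.0, 0.001]
contact_force: [-0.2, -0.7, -0.5]
opening: 1.001
finger_force: 0.0
```

```bash
cat > h.py <<'E'
from plant import r,cams,models
import cv2,numpy as np
from scipy.spatial.transform import Rotation as Ro
np.set_printoptions(precision=4,suppress=True)
def state():
    s=r.get_state();print('t',round(s['clock'],2),'pos',np.array(s['tool_pos']),'R cols',Ro.from_quat(s['eef_rot']).as_matrix().T.round(3).tolist(),'open',round(s['opening']*88,1),'F',np.array(s['contact_force']).round(1),'ff',s['finger_force'],'q',np.array(s['q']).round(2))
    return s
def ori(yaw,tilt=0):
    "tool x along yaw (deg), pointing down, tilted outward (tool z towards +yaw dir) by tilt deg"
    c,s_=np.cos(np.radians(yaw)),np.sin(np.radians(yaw))
    t=np.radians(tilt); f=np.array([c,s_,0]);u=np.array([0,0,1.])
    x=f*np.cos(t)+u*np.sin(t); z=f*np.sin(t)-u*np.cos(t); y=np.cross(z,x)
    return np.stack([x,y,z],1)
def rel(s,p,R):
    R0=Ro.from_quat(s['eef_rot']).as_matrix()
    return 'turn',Ro.from_matrix(R0.T@R).as_rotvec().round(4).tolist(),'trans',(R0.T@(np.array(p)-s['tool_pos'])).round(4).tolist()
def project(c,P,par=None):
    par=par or cams.camera_params(c);R=Ro.from_quat(par['orientation']).as_matrix()
    q=(np.atleast_2d(P)-par['eye'])@R;return np.stack([par['cx']+par['fx']*q[:,0]/-q[:,2],par['cy']-par['fy']*q[:,1]/-q[:,2]],1)
def ray_plane(c,uv,z,par=None):
    par=par or cams.camera_params(c);R=Ro.from_quat(par['orientation']).as_matrix();uv=np.atleast_2d(uv)
    d=np.stack([(uv[:,0]-par['cx'])/par['fx'],-(uv[:,1]-par['cy'])/par['fy'],-np.ones(len(uv))],1)@R.T
    e=np.array(par['eye']);return e+d*((z-e[2])/d[:,2])[:,None]
def places(c,names,pm=.3):
    for n in names: print(n,[(np.array(d['position']),round(d['p'],2)) for d in models.place_of(c,n)[:6] if d['p']>pm])
E
python3 - <<'E'
from h import *
s=state();par=cams.camera_params('wrist');im=cams.snapshot('wrist');cv2.imwrite('pics/w1.png',im[:,:,::-1]);print(par)
places('wrist',['bin','bin_foot','scoop','scoop_grip','scoop_bowl','scoop_lip','ball0_center','ball1_center','ball4_center'])
for n in ['bin','scoop']:
    m=models.masks_of('wrist',n)[0];np.save(n+'_m.npy',m['pixels'])
E
```

```text
t 3.85 pos [0.4663 0.1929 0.3777] R cols [[0.992, 0.124, -0.0], [0.124, -0.992, 0.002], [-0.0, -0.002, -1.0]] open 88.1 F [-0.2 -0.7 -0.5] ff 0.0 q [-0.15  0.38 -0.5   1.66  0.2   1.15 -2.15]
{'fx': 352.57866902505, 'fy': 352.57866902505, 'cx': 281.91982961517493, 'cy': 208.8352147997844, 'eye': array([0.5435, 0.204 , 0.544 ]), 'orientation': array([-0.113 ,  0.0986, -0.6544,  0.7411])}
bin [(array([0.4735, 0.2975, 0.0005]), 0.76)]
bin_foot [(array([0.3954, 0.2966, 0.0036]), 0.85), (array([0.5878, 0.1278, 0.08  ]), 0.36)]
scoop [(array([ 0.4838,  0.1213, -0.0046]), 0.55)]
scoop_grip [(array([0.5845, 0.131 , 0.0824]), 0.93)]
scoop_bowl [(array([0.4862, 0.1258, 0.0206]), 0.73)]
scoop_lip [(array([0.4431, 0.1194, 0.0031]), 0.69)]
ball0_center [(array([0.402, 0.282, 0.017]), 0.69)]
ball1_center []
ball4_center [(array([0.4611, 0.2999, 0.0221]), 0.79)]
```

View pics/w1.png

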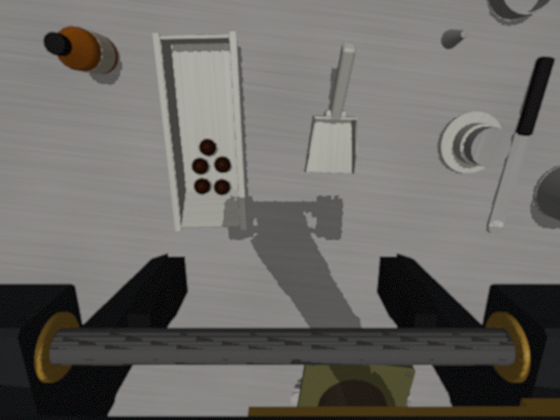

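The wrist picture shows the bin at (200,130), with its balls at (200–222, 147–187) near the front. The scoop's nose is at (328,172) and its handle top at (347,47), and the lids are at (475,143). I'll fit simple models to the masks from all three cameras for precise poses.

```bash
cat >> h.py <<'E'
from scipy.optimize import minimize
def box(x0,x1,y0,y1,z0,z1): return np.array([[x,y,z] for x in(x0,x1) for y in(y0,y1) for z in(z0,z1)])/1e3
def cyl(rad,z0,z1,n=40):
    a=np.linspace(0,2*np.pi,n,False);return np.vstack([np.c_[rad*np.cos(a),rad*np.sin(a),0*a+z] for z in(z0,z1)])/1e3
dx,dz=np.cos(np.radians(40)),np.sin(np.radians(40))
PARTS={'bin':[np.vstack([box(-127,135,-53,53,49,51),box(-75,135,-46,46,0,1)])],
'scoop':[np.array([[-42,38.5,0],[-42,-38.5,0],[-42,38.5,9],[-42,-38.5,9],[42,30,0],[42,-30,0],[42,30,36],[42,-30,36],[30,31,32],[30,-31,32]])/1e3,
 np.array([[42+l*dx-k*9*dz,y,26+l*dz+k*9*dx] for l in(0,110) for k in(-1,1) for y in(-8,8)])/1e3],
'tin':[cyl(43,0,95),cyl(44.5,92,95)],'lid':[cyl(36,0,10),cyl(46,10,14),cyl(30,14,40)],'cap':[cyl(27,0,22.5)]}
def fit(parts,views,p0,yaw=True):
    "views: (par,mask); p0 x,y,yaw(deg)[,z]"
    bl=[cv2.GaussianBlur(m.astype(np.float32),(0,0),2) for _,m in views]
    def cost(p):
        a=np.radians(p[2]) if yaw else 0;M=np.array([[np.cos(a),-np.sin(a),0],[np.sin(a),np.cos(a),0],[0,0,1]]);c=0
        for (par,m),b in zip(views,bl):
            img=np.zeros((420*4,560*4),np.uint8)
            for q in parts:
                uv=project(None,q@M.T+[p[0]/1e3,p[1]/1e3,p[3] if len(p)>3 else 0],par)
                cv2.fillConvexPoly(img,cv2.convexHull(np.round((uv+.5)*4).astype(np.int32)),255)
            s=cv2.GaussianBlur(cv2.resize(img,(560,420),interpolation=cv2.INTER_AREA).astype(np.float32)/255,(0,0),2)
            c+=((s-b)**2).sum()/m.sum()
        return c
    x0=np.array(p0,float);n=3 if yaw else 2
    f=lambda v:cost(np.r_[v,x0[n:]])
    sim=np.vstack([x0[:n]]+[x0[:n]+4*np.eye(n)[i] for i in range(n)])
    o=minimize(f,x0[:n],method='Nelder-Mead',options=dict(initial_simplex=sim,xatol=.05,fatol=1e-5));return o.x,o.fun
E
python3 - <<'E'
from h import *
def best(c,n,near):
    L=models.masks_of(c,n)
    for d in L[:4]:
        v,u=np.nonzero(d['pixels']);w=ray_plane(c,[[u.mean(),v.mean()]],.02)[0]
        if np.hypot(*(w[:2]-near))<.08:return d['pixels']
for n,near,p0 in [('bin',[.47,.303],(469,304,8.5)),('scoop',[.51,.122],(488,120,6)),('tin',[.46,-.255],(462,-253,0)),]:
    V=[]
    for c in ['wrist','scene','side']:
        if n=='tin' and c=='wrist':continue
        m=best(c,n,near)
        if m is None: print('none',c);continue
        V.append((cams.camera_params(c),m)); print(n,c,m.sum(),fit(PARTS[n],V[-1:],p0,n!='tin'))
    print(n,'all',fit(PARTS[n],V,p0,n!='tin'))
# balls by dark blobs in bin mask
im=cams.snapshot('wrist');m=np.load('bin_m.npy')
d=((im.max(2)<60)).astype(np.uint8);d[:, :185]=0;d[:,235:]=0;d[:130]=0;d[200:]=0
n,_,st,ce=cv2.connectedComponentsWithStats(d)
print([(st[i,4],ray_plane('wrist',[ce[i]],.018)[0]) for i in range(1,n) if st[i,4]>60])
E
```

```text
bin wrist 13782 (array([475.3927, 307.304 ,   8.3542]), np.float64(0.06643492527475829))
bin scene 4289 (array([475.8259, 304.4952,   8.1545]), np.float64(0.06603937733837652))
bin side 6666 (array([468.8717, 304.4704,   7.8135]), np.float64(0.0943760818952989))
bin all (array([473.7843, 305.7454,   7.9471]), np.float64(0.24663993860728367))
scoop wrist 3743 (array([489.0301, 124.7449,   5.9812]), np.float64(0.014549962664682408))
scoop scene 766 (array([489.6604, 120.5383,   6.0677]), np.float64(0.025061482860276343))
scoop side 1719 (array([486.1556, 119.9965,   5.4085]), np.float64(0.011246715055224921))
scoop all (array([488.0619, 122.2551,   6.4074]), np.float64(0.10485894825465564))
tin scene 1260 (array([ 462.6256, -253.3259]), np.float64(0.0025316893108307367))
tin side 1414 (array([ 458.3071, -253.4742]), np.float64(0.004767185896424289))
tin all (array([ 459.8059, -254.8142]), np.float64(0.013075424499637616))
[(np.int32(189), array([0.4631, 0.304 , 0.018 ])), (np.int32(185), array([0.4336, 0.3135, 0.018 ])), (np.int32(176), array([0.44  , 0.2805, 0.018 ])), (np.int32(173), array([0.403, 0.309, 0.018])), (np.int32(171), array([0.4053, 0.2789, 0.018 ]))]
```

Run:
```python
from h import *
s=state();R=ori(186,-20);g=np.array([.5895,.132,.078])
print(R.T.round(3).tolist())
print(rel(s,g-.09*R[:,2],ori(186,-20)));print(rel(s,g-.09*R[:,2],ori(97,-10)));print(rel(s,g-.09*R[:,2],ori(150,-15)))
```

```text
t 4.9 pos [0.4665 0.1949 0.3778] R cols [[0.992, 0.127, -0.0], [0.127, -0.992, 0.0], [-0.0, -0.0, -1.0]] open 88.0 F [-0.2  0.4  0.7] ff 0.0 q [-0.15  0.38 -0.5   1.66  0.2   1.15 -2.15]
[[-0.935, -0.098, -0.342], [-0.105, 0.995, -0.0], [0.34, 0.036, -0.94]]
('turn', [-0.5418, -0.0059, -3.0724], 'trans', [0.0833, 0.0772, 0.2152])
('turn', [-0.1366, -0.1372, -1.5618], 'trans', [0.0833, 0.0772, 0.2152])
('turn', [-0.3256, -0.1097, -2.4731], 'trans', [0.0833, 0.0772, 0.2152])
```

>>> jog_arm(
  turn=[
    [0,0,-0.8],
    [0,0,-1.5],
    [0,0,-1.5],
    [0,0,-1.5],
    [0,0,-1.5],
    [0,0,-1.5],
    [0,0,-1.5],
    [0,0,-1.5],
    [-0.3,-0.1,-2.4],
    [-0.3,-0.1,-2.4],
    [-0.3,-0.1,-2.4],
    [-0.3,-0.1,-2.4],
    [-0.3,-0.1,-2.4],
    [-0.54,0,-3.07],
    [-0.54,0,-3.07],
    [-0.54,0,-3.07],
    [-0.54,0,-3.07],
    [-0.54,0,-3.07],
    [-0.54,0,-3.07],
    [-0.54,0,-3.07],
  ],
  translation=[
    [0.02,0.02,0],
    [0.04,0.04,0],
    [0.083,0.077,0.02],
    [0.083,0.077,0.02],
    [0.083,0.077,0.02],
    [0.083,0.077,0.02],
    [0.083,0.077,0.02],
    [0.083,0.077,0.04],
    [0.083,0.077,0.06],
    [0.083,0.077,0.08],
    [0.083,0.077,0.1],
    [0.083,0.077,0.12],
    [0.083,0.077,0.14],
    [0.083,0.077,0.16],
    [0.083,0.077,0.18],
    [0.083,0.077,0.2],
    [0.083,0.077,0.215],
    [0.083,0.077,0.215],
    [0.083,0.077,0.215],
    [0.083,0.077,0.215],
  ],
  grip=[0,0,0,0,0,0,0,0,0.4,0.4,0.4,0.4,0.4,0.4,0.4,0.4,0.4,0.4,0.4,0.4],
)

```text
clock: 7.4
tool_pos: [0.5594, 0.1299, 0.1638]
eef_rot: [-0.05, 0.983, 0.011, 0.174]
contact_force: [0.6, 0.1, 0.6]
opening: 0.601
finger_force: 0.0
```

Run:
```python
from h import *
s=state();g=np.array([.5895,.132,.078]);R=ori(186,-20)
im=cams.snapshot('wrist');cv2.imwrite('pics/w2.png',im[:,:,::-1])
places('wrist',['scoop','scoop_grip','scoop_lip','bin_foot'])
L=models.masks_of('wrist','scoop')[0];print(fit(PARTS['scoop'],[(cams.camera_params('wrist'),L['pixels'])],(488,122,6)))
print(rel(s,g,R))
```

```text
t 7.4 pos [0.5594 0.1299 0.1638] R cols [[-0.935, -0.094, -0.343], [-0.102, 0.995, 0.005], [0.341, 0.04, -0.939]] open 52.9 F [0.6 0.1 0.6] ff 0.0 q [ 0.19  0.76 -0.92  2.11  1.46  0.7  -0.07]
scoop [(array([ 0.4846,  0.1182, -0.0008]), 0.87)]
scoop_grip [(array([0.5876, 0.129 , 0.0807]), 0.85)]
scoop_lip []
bin_foot []
(array([487.0569, 120.4847,   5.5673]), np.float64(0.01193794419084148))
('turn', [0.0037, 0.001, -0.0046], 'trans', [0.0011, -0.0014, 0.091])
```

View pics/w2.png

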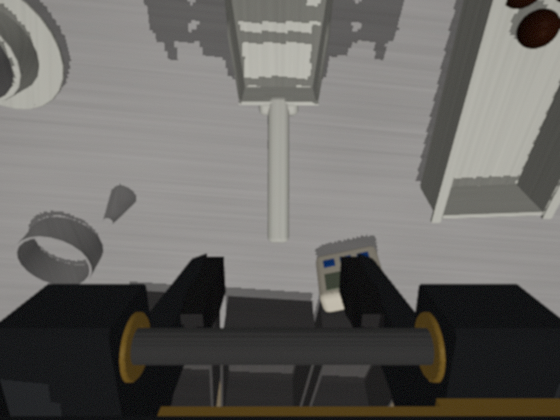

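The handle lies centred between the fingers, running from (278,100) to (278,240). I go in and close.

>>> jog_arm(
  turn=[
    [0,0,0],
    [0,0,0],
    [0,0,0],
    [0,0,0],
    [0,0,0],
    [0,0,0],
    [0,0,0],
    [0,0,0],
  ],
  translation=[
    [0.001,-0.001,0.05],
    [0.001,-0.001,0.09],
    [0.001,-0.001,0.091],
    [0.001,-0.001,0.091],
    [0.001,-0.001,0.091],
    [0.001,-0.001,0.091],
    [0.001,-0.001,0.091],
    [0.001,-0.001,0.091],
  ],
  grip=[0.4,0.4,0.4,1,1,1,1,1],
  force=55,
)

```text
clock: 8.7
tool_pos: [0.5887, 0.1314, 0.0772]
eef_rot: [-0.05, 0.984, 0.011, 0.173]
contact_force: [0.1, 0.7, -0.3]
opening: 0.059
finger_force: 0.0
```

Run:
```python
from h import *
s=state()
for b,y in [((.4735,.305),8.1)]:
    Rb=Ro.from_euler('z',y,degrees=True).as_matrix(); B=np.array([*b,0])
    Rs=ori(186,-20)
    # scoop pose in tool from fit: lift; target scoop pitch nose-down phi
    S=np.array([.4872,.1207,0]);Rsc=Ro.from_euler('z',5.9,degrees=True).as_matrix()
    Rt=Ro.from_quat(s['eef_rot']).as_matrix();p=Rt.T@(S-s['tool_pos']);Rts=Rt.T@Rsc
    np.savez('grasp.npz',p=p,R=Rts);print(p,Rts)
    def tgt(bx,bz,pitch,by=0):
        "lip at bin (bx,by,bz) mm, nose up by pitch deg"
        Rw=Rb@Ro.from_euler('y',pitch,degrees=True).as_matrix()
        o=B+Rb@(np.array([bx,by,bz])/1e3)-Rw@np.array([-.0425,0,0])
        R=Rw@Rts.T;return o-R@p,R
    for a in [(16,80,-4),(16,9,-4),(-60,6,-2),(-75,6,0)]:
        P,R=tgt(*a);print(a,P.round(4),rel(s,P,R))
```

```text
t 8.7 pos [0.5887 0.1314 0.0772] R cols [[-0.935, -0.095, -0.342], [-0.103, 0.995, 0.004], [0.339, 0.039, -0.94]] open 5.2 F [ 0.1  0.7 -0.3] ff 0.0 q [ 0.15  0.94 -0.84  2.09  1.71  0.71 -0.24]
[ 0.1223 -0.0005  0.0377] [[-0.9398  0.0017 -0.3416]
 [ 0.0003  1.      0.0041]
 [ 0.3416  0.0037 -0.9398]]
(16, 80, -4) [0.6268 0.327  0.1671] ('turn', [-0.0145, -0.0696, -0.0359], 'trans', [-0.0849, 0.1911, -0.064])
(16, 9, -4) [0.6268 0.327  0.0961] ('turn', [-0.0145, -0.0696, -0.0359], 'trans', [-0.0606, 0.1908, 0.0027])
(-60, 6, -2) [0.5545 0.3167 0.0882] ('turn', [-0.0138, -0.0347, -0.036], 'trans', [0.0107, 0.1879, -0.0148])
(-75, 6, 0) [0.5424 0.315  0.0832] ('turn', [-0.0131, 0.0002, -0.0361], 'trans', [0.0239, 0.1874, -0.0142])
```

Run:
```python
from h import *
s=state()
ims=[]
for c in ['wrist','side','scene']:
    par=cams.camera_params(c);im=cams.snapshot(c)
    if c!='wrist':
        u,v=project(c,s['tool_pos'],par)[0].astype(int);x0=min(max(u-70,0),560-140);y0=min(max(v-70,0),280)
        im=cv2.resize(im[y0:y0+140,x0:x0+140],(400,400),interpolation=cv2.INTER_CUBIC)
    else: im=cv2.resize(im[20:420,80:480],(400,400));
    ims.append(im)
places('scene',['scoop_grip','scoop']);places('side',['scoop_grip','scoop'])
cv2.imwrite('pics/c3.png',cv2.resize(np.hstack(ims),(798,266))[:,:,::-1]);state()
```

```text
t 8.7 pos [0.5887 0.1314 0.0772] R cols [[-0.935, -0.095, -0.342], [-0.103, 0.995, 0.004], [0.339, 0.039, -0.94]] open 5.2 F [ 0.1  0.7 -0.3] ff 0.0 q [ 0.15  0.94 -0.84  2.09  1.71  0.71 -0.24]
scoop_grip []
scoop [(array([0.4867, 0.1214, 0.0014]), 0.78), (array([ 0.4622, -0.2545,  0.0023]), 0.68)]
scoop_grip [(array([0.5897, 0.1307, 0.0795]), 0.71)]
scoop [(array([ 0.4901,  0.1204, -0.0021]), 0.61)]
t 9.05 pos [0.5886 0.1315 0.0768] R cols [[-0.935, -0.095, -0.341], [-0.103, 0.995, 0.004], [0.339, 0.039, -0.94]] open 0.4 F [-0.1  0.2  1. ] ff 0.0 q [ 0.15  0.94 -0.84  2.09  1.71  0.71 -0.24]
```

View pics/c3.png

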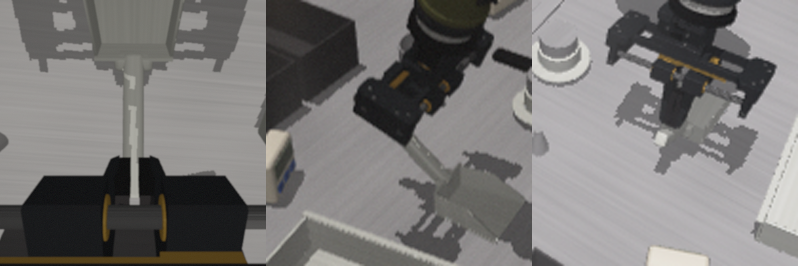

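The fingers read fully shut at the handle, so I need a close look.

Run:
```python
from h import *
s=r.get_state()
a=cams.snapshot('wrist')[230:420,180:380];b=cams.snapshot('scene')
u,v=project('scene',s['tool_pos'])[0].astype(int);print(u,v);b=b[v-35:v+35,u-35:u+35]
c=cams.snapshot('side');u,v=project('side',s['tool_pos'])[0].astype(int);print(u,v);c=c[v-40:v+40,u-40:u+40]
f=lambda i:cv2.resize(i,(266,400),interpolation=cv2.INTER_CUBIC) if 0 else cv2.resize(i,(266,266),interpolation=cv2.INTER_CUBIC)
cv2.imwrite('pics/c4.png',cv2.convertScaleAbs(np.hstack([f(a),f(b),f(c)]),alpha=1.6)[:,:,::-1])
print(r.get_state()['opening'])
```

```text
321 233
235 219
0.007501816348737142
```

View pics/c4.png

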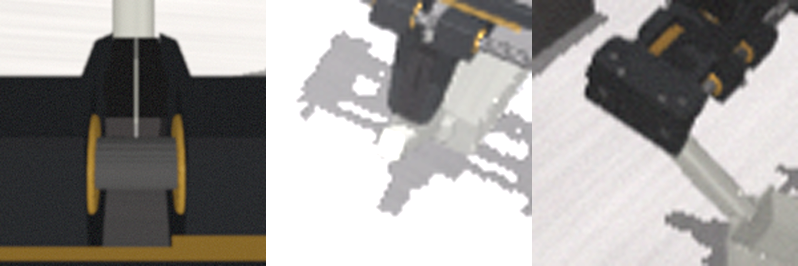

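The fingers look closed above the handle rather than around it. I'll check this with numbers.

Run:
```python
from h import *
s=r.get_state();R=Ro.from_quat(s['eef_rot']).as_matrix();p=np.array(s['tool_pos'])
S=np.array([.4872,.1207,0]);M=Ro.from_euler('z',5.9,degrees=True).as_matrix()
Q={'tip':p+.019*R[:,2],'tcp':p,'hend_top':S+M@np.array([.120,0,.104]),'hend_bot':S+M@np.array([.132,0,.090]),'grip':S+M@np.array([.103,0,.078]),'hbase':S+M@np.array([.042,0,.026])}
for c in ['scene','side','wrist']:
    print(c,{k:project(c,v)[0].round(1).tolist() for k,v in Q.items()})
print(r.tips_ahead)
im=cams.snapshot('wrist');
g=cv2.resize(cams.snapshot('scene')[195:255,285:365],(800,600),interpolation=cv2.INTER_CUBIC)
cv2.imwrite('pics/c5.png',g[:,:,::-1])
```

```text
scene {'tip': [320.1, 239.6], 'tcp': [321.8, 233.2], 'hend_top': [319.4, 232.0], 'hend_bot': [316.7, 239.4], 'grip': [321.6, 233.2], 'hbase': [329.9, 227.7]}
side {'tip': [233.7, 225.2], 'tcp': [235.7, 219.9], 'hend_top': [228.2, 208.0], 'hend_bot': [224.1, 211.4], 'grip': [235.4, 219.3], 'hbase': [259.5, 245.1]}
wrist {'tip': [279.9, 240.0], 'tcp': [279.7, 254.1], 'hend_top': [279.3, 320.6], 'hend_bot': [279.4, 311.8], 'grip': [279.2, 257.1], 'hbase': [278.9, 103.6]}
0.019
```

View pics/c5.png

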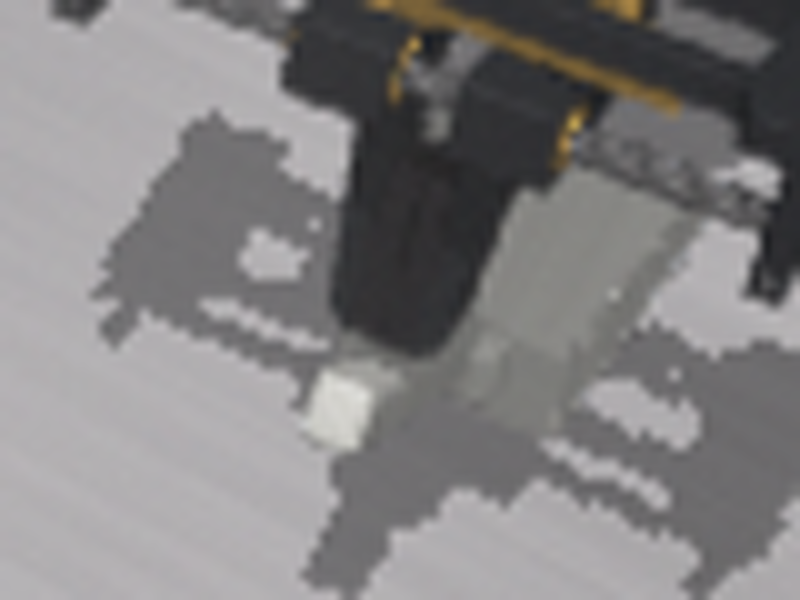

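Run:
```python
from h import *
s=r.get_state();R=Ro.from_quat(s['eef_rot']).as_matrix();p=np.array(s['tool_pos'])
for d in (.019,.01,0,-.005,-.01,-.015):
    print(d,[project(c,p+d*R[:,2]+x*R[:,0])[0].round(1).tolist() for c,x in [('scene',0),('scene',-.01),('side',0),('wrist',0),('wrist',.01)]])
par=cams.camera_params('wrist');print('cam in tool',R.T@(par['eye']-p),(R.T@Ro.from_quat(par['orientation']).as_matrix())[:,2])
```

```text
0.019 [[320.1, 239.6], [318.5, 241.7], [233.7, 225.1], [279.9, 240.0], [279.8, 223.3]]
0.01 [[320.9, 236.6], [319.3, 238.7], [234.6, 222.7], [279.8, 246.3], [279.7, 229.0]]
0 [[321.8, 233.2], [320.2, 235.3], [235.7, 219.9], [279.7, 254.1], [279.6, 235.9]]
-0.005 [[322.3, 231.5], [320.7, 233.6], [236.3, 218.5], [279.6, 258.3], [279.6, 239.7]]
-0.01 [[322.7, 229.8], [321.2, 231.9], [236.8, 217.1], [279.5, 262.7], [279.5, 243.7]]
-0.015 [[323.2, 228.1], [321.6, 230.2], [237.4, 215.7], [279.5, 267.4], [279.4, 247.9]]
cam in tool [ 0.0759  0.0012 -0.166 ] [ 0.2967  0.0001 -0.955 ]
```

The picture shows the fingertip at pixel (325,230) in the scene. It should be at (320,240), so the fingertips really stand about 30 mm short of the stated place, just above the handle. I open, go 27 mm further along the tool and close again.

>>> jog_arm(
  turn=[
    [0,0,0],
    [0,0,0],
    [0,0,0],
    [0,0,0],
    [0,0,0],
    [0,0,0],
    [0,0,0],
    [0,0,0],
    [0,0,0],
    [0,0,0],
    [0,0,0],
  ],
  translation=[
    [0,0,0],
    [0,0,0],
    [0,0,0],
    [0,0,0],
    [0,0,0.014],
    [0,0,0.027],
    [0,0,0.027],
    [0,0,0.027],
    [0,0,0.027],
    [0,0,0.027],
    [0,0,0.027],
  ],
  grip=[0.4,0.4,0.4,0.4,0.4,0.4,1,1,1,1,1],
  force=55,
)

```text
clock: 10.68
tool_pos: [0.598, 0.1324, 0.0519]
eef_rot: [-0.05, 0.984, 0.011, 0.173]
contact_force: [0.2, -0.0, -0.0]
opening: 0.175
finger_force: 55.0
```

Gripped at 15 mm opening and 55 N. I now plan the lift, the scooping stroke and the tilt.

```bash
cat >> h.py <<'E'
B=np.array([.4715,.3042,0]);Rb=Ro.from_euler('z',8.1,degrees=True).as_matrix()
def scoop_tool(o,Rw):
    g=np.load('grasp.npz');R=Rw@g['R'].T;return o-R@g['p'],R
def tgt(bx,bz,pitch,by=0):
    "lip at bin (bx,by,bz) mm, nose up by pitch deg"
    Rw=Rb@Ro.from_euler('y',pitch,degrees=True).as_matrix()
    return scoop_tool(B+Rb@(np.array([bx,by,bz])/1e3)-Rw@np.array([-.0425,0,0]),Rw)
E
python3 - <<'E'
from h import *
s=state();S=np.array([.4872,.1207,0]);Rsc=Ro.from_euler('z',5.9,degrees=True).as_matrix()
Rt=Ro.from_quat(s['eef_rot']).as_matrix();p=Rt.T@(S-s['tool_pos']);np.savez('grasp.npz',p=p,R=Rt.T@Rsc);print(p)
for a in [(10,80,0),(10,75,-10),(10,30,-10),(10,7,-10)]: print(a,rel(s,*tgt(*a)))
print(rel(s,np.array(s['tool_pos'])+[0,0,.08],Rt))
# second set relative to pose (10,7,-10)
P,R=tgt(10,7,-10);s2=dict(eef_rot=Ro.from_matrix(R).as_quat(),tool_pos=P)
for a in [(10,5.5,-10),(-15,5.5,-8),(-40,5.5,-6),(-65,5.5,-4),(-71,5.5,-2),(-76,10,2),(-82,16,6),(-89,24.5,12),(-96,32,17),(-98,36,20),(-98,70,20),(-98,130,20)]: print(a,rel(s2,*tgt(*a)))
E
```

```text
t 10.68 pos [0.598  0.1324 0.0519] R cols [[-0.935, -0.095, -0.342], [-0.103, 0.995, 0.004], [0.34, 0.039, -0.94]] open 15.4 F [ 0.2 -0.  -0. ] ff 54.99753076583147 q [ 0.14  0.99 -0.83  2.07  1.77  0.73 -0.27]
[ 0.1224 -0.0005  0.0106]
(10, 80, 0) ('turn', [-0.0131, 0.0002, -0.0361], 'trans', [-0.0793, 0.1908, -0.0555])
(10, 75, -10) ('turn', [-0.0165, -0.1744, -0.0355], 'trans', [-0.0758, 0.1904, -0.079])
(10, 30, -10) ('turn', [-0.0165, -0.1744, -0.0355], 'trans', [-0.0604, 0.1902, -0.0367])
(10, 7, -10) ('turn', [-0.0165, -0.1744, -0.0355], 'trans', [-0.0526, 0.1901, -0.0151])
('turn', [0.0, 0.0, 0.0], 'trans', [-0.0273, 0.0003, -0.0752])
(10, 5.5, -10) ('turn', [-0.0, 0.0, -0.0], 'trans', [0.0007, -0.0, 0.0013])
(-15, 5.5, -8) ('turn', [0.0001, 0.0349, 0.0001], 'trans', [0.0226, -0.0, -0.0055])
(-40, 5.5, -6) ('turn', [0.0001, 0.0698, 0.0003], 'trans', [0.0447, -0.0, -0.0124])
(-65, 5.5, -4) ('turn', [0.0002, 0.1047, 0.0004], 'trans', [0.067, -0.0, -0.0192])
(-71, 5.5, -2) ('turn', [0.0002, 0.1396, 0.0005], 'trans', [0.073, -0.0001, -0.0166])
(-76, 10, 2) ('turn', [0.0003, 0.2094, 0.0008], 'trans', [0.0773, -0.0001, -0.0119])
(-82, 16, 6) ('turn', [0.0004, 0.2793, 0.001], 'trans', [0.0825, -0.0001, -0.0092])
(-89, 24.5, 12) ('turn', [0.0006, 0.384, 0.0014], 'trans', [0.0903, -0.0001, -0.0041])
(-96, 32, 17) ('turn', [0.0008, 0.4712, 0.0017], 'trans', [0.0988, -0.0002, -0.0013])
(-98, 36, 20) ('turn', [0.0008, 0.5236, 0.0019], 'trans', [0.1027, -0.0002, 0.0016])
(-98, 70, 20) ('turn', [0.0008, 0.5236, 0.0019], 'trans', [0.0858, -0.0, -0.0279])
(-98, 130, 20) ('turn', [0.0008, 0.5236, 0.0019], 'trans', [0.0558, 0.0002, -0.0798])
```

>>> jog_arm(
  turn=[
    [0,0,0],
    [0,0,0],
    [0,0,0],
    [-0.016,-0.1,-0.035],
    [-0.016,-0.174,-0.035],
    [-0.016,-0.174,-0.035],
    [-0.016,-0.174,-0.035],
    [-0.016,-0.174,-0.035],
    [-0.016,-0.174,-0.035],
    [-0.016,-0.174,-0.035],
    [-0.016,-0.174,-0.035],
  ],
  translation=[
    [-0.009,0,-0.025],
    [-0.018,0,-0.05],
    [-0.027,0,-0.075],
    [-0.045,0.06,-0.079],
    [-0.06,0.12,-0.079],
    [-0.07,0.16,-0.079],
    [-0.076,0.19,-0.079],
    [-0.076,0.19,-0.079],
    [-0.076,0.19,-0.079],
    [-0.076,0.19,-0.079],
    [-0.076,0.19,-0.079],
  ],
  grip=[1,1,1,1,1,1,1,1,1,1,1],
)

```text
clock: 12.05
tool_pos: [0.6228, 0.3242, 0.1523]
eef_rot: [-0.067, 0.964, 0.019, 0.257]
contact_force: [0.1, -0.3, -1.0]
opening: 0.174
finger_force: 55.0
```

Run:
```python
from h import *
s=state();print(rel(s,*tgt(10,75,-10)),'->',rel(s,*tgt(10,7,-10)))
for c in ['scene','side','wrist']: cams.snapshot(c)
im=cams.snapshot('wrist');sc=cv2.resize(cams.snapshot('side')[210:370,140:320],(473,420),interpolation=cv2.INTER_CUBIC)
cv2.imwrite('pics/c6.png',cv2.resize(np.hstack([im[:,100:],sc]),(798,360))[:,:,::-1])
for c in ['scene','side','wrist']: print(c);places(c,['scoop_lip','bin_foot','bin','scoop_bowl'])
g=np.load('grasp.npz');R=Ro.from_quat(s['eef_rot']).as_matrix();print('lip',s['tool_pos']+R@(g['p']+g['R']@[-.0425,0,0]),'bowl',s['tool_pos']+R@(g['p']+g['R']@[0,0,.018]))
```

```text
t 12.05 pos [0.6228 0.3242 0.1523] R cols [[-0.859, -0.119, -0.499], [-0.139, 0.99, 0.003], [0.493, 0.072, -0.867]] open 15.3 F [ 0.1 -0.3 -1. ] ff 54.99449936673045 q [-0.19  0.88 -0.84  1.9   1.63  0.85 -0.33]
('turn', [-0.0018, -0.0013, -0.0013], 'trans', [-0.0002, 0.0018, -0.0004]) -> ('turn', [-0.0018, -0.0013, -0.0013], 'trans', [0.0338, 0.0016, 0.0585])
scene
scoop_lip [(array([0.5214, 0.3144, 0.1035]), 0.73), (array([0.485 , 0.3067, 0.078 ]), 0.64)]
bin_foot [(array([0.3984, 0.294 , 0.0057]), 0.77)]
bin [(array([0.4713, 0.3031, 0.0011]), 0.78), (array([0.4837, 0.3029, 0.075 ]), 0.42)]
scoop_bowl [(array([0.5202, 0.3105, 0.1014]), 0.79)]
side
scoop_lip [(array([0.4834, 0.3067, 0.074 ]), 0.82), (array([0.5177, 0.3103, 0.0978]), 0.54)]
bin_foot [(array([0.3916, 0.2932, 0.0068]), 0.74)]
bin [(array([0.4713, 0.3046, 0.0016]), 0.65)]
scoop_bowl [(array([0.5196, 0.313 , 0.1   ]), 0.94), (array([0.3922, 0.2925, 0.0072]), 0.59)]
wrist
scoop_lip []
bin_foot []
bin [(array([ 0.5697,  0.467 , -0.0011]), 0.42)]
scoop_bowl []
lip [0.4816 0.304  0.0747] bowl [0.52   0.3095 0.0998]
```

View pics/c6.png

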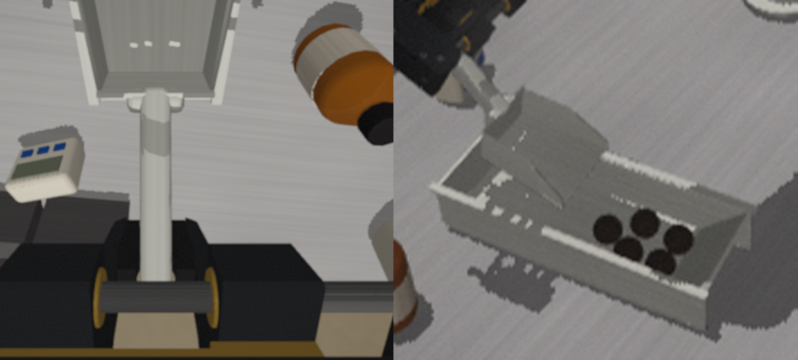

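The side view shows the scoop over the free rear floor, behind the five balls at about (640,240), and aligned with the bin. I lower it.

>>> jog_arm(
  turn=[
    [0,0,0],
    [0,0,0],
    [0,0,0],
    [0,0,0],
    [0,0,0],
  ],
  translation=[
    [0.012,0.0005,0.021],
    [0.024,0.0005,0.042],
    [0.03,0.0005,0.052],
    [0.034,0.0005,0.058],
    [0.034,0.0005,0.058],
  ],
  grip=[1,1,1,1,1],
)

```text
clock: 13.52
tool_pos: [0.6219, 0.3264, 0.0852]
eef_rot: [-0.068, 0.964, 0.02, 0.257]
contact_force: [0.8, 0.4, -0.9]
opening: 0.177
finger_force: 55.0
```

Run:
```python
from h import *
s=state();print(rel(s,*tgt(10,7,-10)))
cams.snapshot('scene');cams.snapshot('side')
for c in ['scene','side']:places(c,['scoop_lip','scoop_bowl'])
for a in [(10,5.5,-10),(-65,5.5,-4),(-71,5.5,-2),(-76,10,2),(-82,16,6),(-89,24.5,12),(-96,32,17),(-98,36,20),(-98,70,20),(-98,130,20)]: print(a,rel(s,*tgt(*a)))
g=np.load('grasp.npz');R=Ro.from_quat(s['eef_rot']).as_matrix();print('lip',s['tool_pos']+R@(g['p']+g['R']@[-.0425,0,0]),'bowl',s['tool_pos']+R@(g['p']+g['R']@[0,0,.018]))
```

```text
t 13.53 pos [0.6219 0.3264 0.0852] R cols [[-0.858, -0.12, -0.499], [-0.141, 0.99, 0.004], [0.493, 0.074, -0.867]] open 15.6 F [ 0.8  0.4 -0.9] ff 54.994424153119326 q [-0.22  0.99 -0.81  1.92  1.8   0.88 -0.48]
('turn', [-0.0002, -0.0012, -0.0005], 'trans', [-0.0002, -0.0005, 0.0007])
scoop_lip [(array([0.4812, 0.3039, 0.0084]), 0.65)]
scoop_bowl [(array([0.5177, 0.3123, 0.0361]), 0.96), (array([0.4635, 0.304 , 0.0134]), 0.45)]
scoop_lip [(array([0.4874, 0.3067, 0.008 ]), 0.59), (array([ 0.7263, -0.0971,  0.0015]), 0.44)]
scoop_bowl [(array([0.5207, 0.3096, 0.0307]), 0.85)]
(10, 5.5, -10) ('turn', [-0.0002, -0.0012, -0.0005], 'trans', [0.0005, -0.0005, 0.002])
(-65, 5.5, -4) ('turn', [-0.0, 0.1036, -0.0001], 'trans', [0.0668, -0.0006, -0.0185])
(-71, 5.5, -2) ('turn', [0.0, 0.1385, 0.0], 'trans', [0.0728, -0.0006, -0.0159])
(-76, 10, 2) ('turn', [0.0002, 0.2083, 0.0003], 'trans', [0.0771, -0.0007, -0.0112])
(-82, 16, 6) ('turn', [0.0003, 0.2781, 0.0005], 'trans', [0.0823, -0.0007, -0.0084])
(-89, 24.5, 12) ('turn', [0.0005, 0.3828, 0.0009], 'trans', [0.09, -0.0007, -0.0033])
(-96, 32, 17) ('turn', [0.0007, 0.4701, 0.0012], 'trans', [0.0985, -0.0007, -0.0006])
(-98, 36, 20) ('turn', [0.0008, 0.5224, 0.0014], 'trans', [0.1025, -0.0008, 0.0024])
(-98, 70, 20) ('turn', [0.0008, 0.5224, 0.0014], 'trans', [0.0855, -0.0006, -0.0271])
(-98, 130, 20) ('turn', [0.0008, 0.5224, 0.0014], 'trans', [0.0556, -0.0004, -0.0791])
lip [0.4807 0.3061 0.0076] bowl [0.5191 0.3116 0.0327]
```

>>> jog_arm(
  turn=[
    [0,0,0],
    [0,0.013,0],
    [0,0.026,0],
    [0,0.039,0],
    [0,0.052,0],
    [0,0.065,0],
    [0,0.078,0],
    [0,0.091,0],
    [0,0.104,0],
    [0,0.138,0],
    [0,0.138,0],
  ],
  translation=[
    [0.0005,-0.0005,0.002],
    [0.009,-0.0005,-0.0005],
    [0.0173,-0.0005,-0.003],
    [0.0255,-0.0005,-0.0056],
    [0.0338,-0.0005,-0.0082],
    [0.042,-0.0005,-0.0108],
    [0.0503,-0.0005,-0.0134],
    [0.0585,-0.0005,-0.016],
    [0.0668,-0.0005,-0.0185],
    [0.0728,-0.0005,-0.0159],
    [0.0728,-0.0005,-0.0159],
  ],
  grip=[1,1,1,1,1,1,1,1,1,1,1],
)

```text
clock: 15.2
tool_pos: [0.5515, 0.3156, 0.0625]
eef_rot: [-0.069, 0.979, 0.015, 0.19]
contact_force: [-0.9, -0.1, -1.7]
opening: 0.175
finger_force: 55.0
```

Run:
```python
from h import *
s=state();print(rel(s,*tgt(-71,5.5,-2)))
im=cams.snapshot('side');places('side',['scoop_lip','ball0_center'])
sc=cams.snapshot('scene')
def f(c,im):
    u,v=project(c,[.42,.30,.02])[0].astype(int);return cv2.resize(im[v-40:v+40,u-40:u+40],(398,398),interpolation=cv2.INTER_CUBIC)
cv2.imwrite('pics/c7.png',np.hstack([f('side',im),f('scene',sc)])[:,:,::-1])
for a in [(-76,10,2),(-82,16,6),(-89,24.5,12),(-96,32,17),(-98,36,20),(-98,70,20),(-98,130,20)]: print(a,rel(s,*tgt(*a)))
```

```text
t 15.2 pos [0.5515 0.3156 0.0625] R cols [[-0.918, -0.128, -0.374], [-0.14, 0.99, 0.004], [0.37, 0.056, -0.927]] open 15.4 F [-0.9 -0.1 -1.7] ff 54.995089794974774 q [-0.22  0.99 -0.84  2.    1.69  0.85 -0.47]
('turn', [-0.0004, 0.0001, -0.0007], 'trans', [-0.0003, 0.0002, -0.0001])
scoop_lip [(array([0.4431, 0.2997, 0.0051]), 0.68), (array([0.4007, 0.2927, 0.0017]), 0.64), (array([0.393 , 0.2935, 0.0032]), 0.37), (array([0.4429, 0.2997, 0.0248]), 0.31)]
ball0_center [(array([0.3918, 0.2812, 0.0273]), 0.5)]
(-76, 10, 2) ('turn', [-0.0003, 0.0699, -0.0004], 'trans', [0.0033, 0.0002, 0.0052])
(-82, 16, 6) ('turn', [-0.0002, 0.1397, -0.0002], 'trans', [0.0081, 0.0002, 0.0086])
(-89, 24.5, 12) ('turn', [0.0, 0.2444, 0.0002], 'trans', [0.0151, 0.0001, 0.0147])
(-96, 32, 17) ('turn', [0.0002, 0.3317, 0.0005], 'trans', [0.0231, 0.0001, 0.0186])
(-98, 36, 20) ('turn', [0.0003, 0.384, 0.0007], 'trans', [0.0266, 0.0001, 0.022])
(-98, 70, 20) ('turn', [0.0003, 0.384, 0.0007], 'trans', [0.0139, 0.0002, -0.0095])
(-98, 130, 20) ('turn', [0.0003, 0.384, 0.0007], 'trans', [-0.0086, 0.0004, -0.0651])
```

View pics/c7.png

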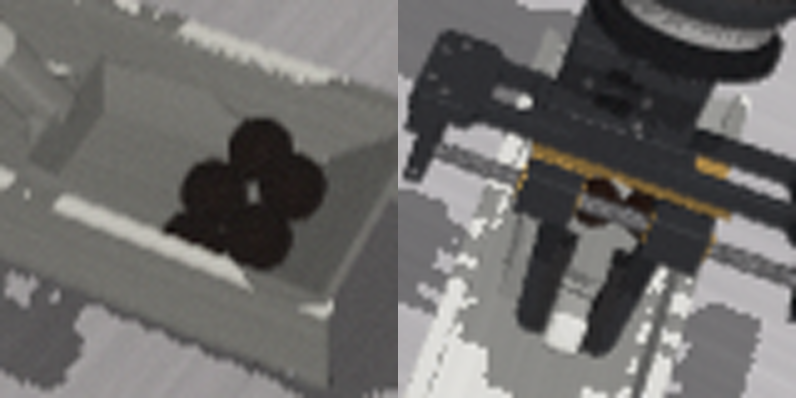

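All five balls are clustered at and over the scoop's nose against the slope (left part, 170–320, 120–265). Next I tilt up along the slope and lift.

>>> jog_arm(
  turn=[
    [0,0.035,0],
    [0,0.07,0],
    [0,0.14,0],
    [0,0.19,0],
    [0,0.244,0],
    [0,0.29,0],
    [0,0.332,0],
    [0,0.384,0],
    [0,0.384,0],
    [0,0.384,0],
    [0,0.384,0],
    [0,0.384,0],
    [0,0.384,0],
    [0,0.384,0],
    [0,0.384,0],
  ],
  translation=[
    [0.0016,0,0.0026],
    [0.0033,0,0.0052],
    [0.0081,0,0.0086],
    [0.0116,0,0.0116],
    [0.0151,0,0.0147],
    [0.0191,0,0.0166],
    [0.0231,0,0.0186],
    [0.0266,0,0.022],
    [0.0266,0,0.022],
    [0.0225,0,0.0115],
    [0.018,0,0.001],
    [0.0139,0,-0.0095],
    [0.0064,0,-0.028],
    [-0.0012,0,-0.0465],
    [-0.0086,0,-0.065],
  ],
  grip=[1,1,1,1,1,1,1,1,1,1,1,1,1,1,1],
)

```text
clock: 17.27
tool_pos: [0.5356, 0.3135, 0.1281]
eef_rot: [-0.071, 0.998, 0.002, 0.0]
contact_force: [0.2, -0.2, -2.5]
opening: 0.177
finger_force: 55.0
```

Run:
```python
from h import *
s=state();print(rel(s,*tgt(-98,130,20)))
im=cams.snapshot('side');wr=cams.snapshot('wrist')
u,v=project('side',[.40,.30,.12])[0].astype(int);print(u,v)
a=cv2.resize(im[v-60:v+80,u-70:u+70],(398,398),interpolation=cv2.INTER_CUBIC);b=cv2.resize(wr[:300,120:420],(398,398))
cv2.imwrite('pics/c8.png',np.hstack([a,b])[:,:,::-1])
```

```text
t 17.27 pos [0.5356 0.3135 0.1281] R cols [[-0.99, -0.141, -0.001], [-0.141, 0.99, 0.004], [0.0, 0.004, -1.0]] open 15.5 F [ 0.2 -0.2 -2.5] ff 54.994612941518426 q [-0.1   0.99 -1.02  1.64  0.94  1.07  0.31]
('turn', [0.0006, 0.0014, 0.0015], 'trans', [0.0004, 0.0001, 0.002])
260 288
```

View pics/c8.png

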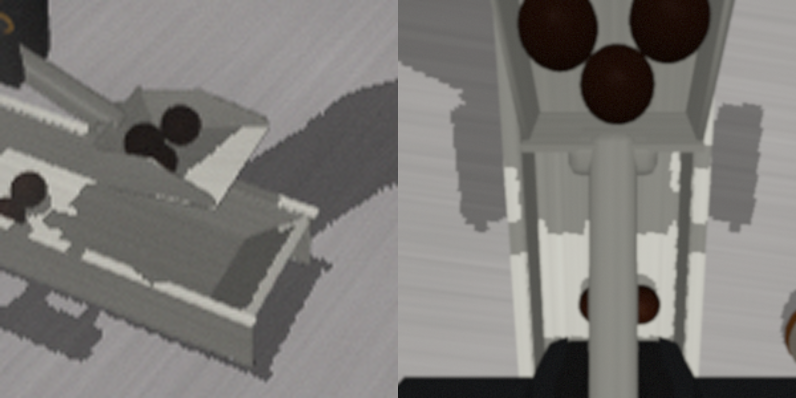

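Three balls lie in the bowl and two remain in the bin, which is plenty. Next comes the carry to the tin.

```bash
cat >> h.py <<'E'
TIN=np.array([.4615,-.2535,0])
def pour(d,z,pitch,yaw=-20):
    Rz=Ro.from_euler('z',yaw,degrees=True).as_matrix();Rw=Rz@Ro.from_euler('y',pitch,degrees=True).as_matrix()
    return scoop_tool(TIN+Rz@[d/1e3,0,0]+[0,0,z/1e3]-Rw@np.array([-.0425,0,0]),Rw)
E
python3 - <<'E'
from h import *
s=state();P,R=pour(8,165,20);print(P,rel(s,P,R))
s2=dict(eef_rot=Ro.from_matrix(R).as_quat(),tool_pos=P)
for a in [(8,165,20),(8,140,10),(8,118,0),(8,108,-6),(8,103,-12),(8,103,-20),(8,103,-30),(8,104,-45)]:
    print(a,rel(s2,*pour(*a)),pour(*a)[0])
E
```

```text
t 17.38 pos [0.5365 0.3149 0.1294] R cols [[-0.99, -0.141, -0.004], [-0.141, 0.99, 0.007], [0.003, 0.007, -1.0]] open 15.4 F [-0.4 -0.2 -1.5] ff 54.99461491126567 q [-0.1   0.98 -1.02  1.64  0.94  1.07  0.31]
[ 0.6217 -0.3115  0.1611] ('turn', [0.004, 0.0019, 0.4917], 'trans', [0.0035, -0.6319, -0.036])
(8, 165, 20) ('turn', [-0.0, 0.0, -0.0], 'trans', [0.0, 0.0, 0.0]) [ 0.6217 -0.3115  0.1611]
(8, 140, 10) ('turn', [-0.0003, -0.1745, -0.0006], 'trans', [0.0018, 0.0, -0.0033]) [ 0.62   -0.3109  0.1643]
(8, 118, 0) ('turn', [-0.0006, -0.3491, -0.0013], 'trans', [0.0085, 0.0, -0.0088]) [ 0.6138 -0.3086  0.1699]
(8, 108, -6) ('turn', [-0.0007, -0.4538, -0.0017], 'trans', [0.0147, 0.0, -0.0146]) [ 0.6079 -0.3065  0.1757]
(8, 103, -12) ('turn', [-0.0009, -0.5585, -0.002], 'trans', [0.0226, 0.0001, -0.0246]) [ 0.6005 -0.3038  0.1857]
(8, 103, -20) ('turn', [-0.0011, -0.6981, -0.0026], 'trans', [0.0355, 0.0001, -0.0433]) [ 0.5884 -0.2994  0.2044]
(8, 103, -30) ('turn', [-0.0014, -0.8727, -0.0032], 'trans', [0.055, 0.0001, -0.0638]) [ 0.57   -0.2927  0.2249]
(8, 104, -45) ('turn', [-0.0018, -1.1345, -0.0042], 'trans', [0.0902, 0.0002, -0.0884]) [ 0.5369 -0.2807  0.2495]
```

>>> jog_arm(
  turn=[
    [0,0,0],
    [0,0,0],
    [0,0,0.02],
    [0,0,0.05],
    [0,0,0.08],
    [0,0,0.11],
    [0,0,0.14],
    [0,0,0.18],
    [0,0,0.22],
    [0,0,0.26],
    [0,0,0.3],
    [0,0,0.34],
    [0,0,0.38],
    [0,0,0.42],
    [0,0,0.45],
    [0,0,0.475],
    [0,0,0.49],
    [0,0,0.492],
    [0,0,0.492],
    [0,0,0.492],
  ],
  translation=[
    [0,-0.008,-0.01],
    [0,-0.024,-0.02],
    [0,-0.046,-0.03],
    [0,-0.074,-0.036],
    [0,-0.108,-0.036],
    [0,-0.147,-0.036],
    [0,-0.188,-0.036],
    [0,-0.23,-0.036],
    [0.001,-0.272,-0.036],
    [0.001,-0.314,-0.036],
    [0.001,-0.356,-0.036],
    [0.002,-0.398,-0.036],
    [0.002,-0.44,-0.036],
    [0.002,-0.482,-0.036],
    [0.003,-0.522,-0.036],
    [0.003,-0.558,-0.036],
    [0.0035,-0.588,-0.036],
    [0.0035,-0.61,-0.036],
    [0.0035,-0.625,-0.036],
    [0.0035,-0.632,-0.036],
  ],
  grip=[1,1,1,1,1,1,1,1,1,1,1,1,1,1,1,1,1,1,1,1],
)

```text
clock: 19.88
tool_pos: [0.6204, -0.3142, 0.1595]
eef_rot: [0.175, 0.985, 0.002, -0.001]
contact_force: [1.3, -0.2, -1.1]
opening: 0.175
finger_force: 55.0
```

Run:
```python
from h import *
s=state();print(rel(s,*pour(8,165,20)))
wr=cams.snapshot('wrist');cams.snapshot('side');cams.snapshot('scene')
for c in ['wrist','side','scene']: print(c);places(c,['ball0_center','tin','scoop_lip'])
print(project('wrist',s['tool_pos']))
d=((wr.max(2)<60)&(wr.max(2)>0)).astype(np.uint8)[:200,150:420];n,_,st,ce=cv2.connectedComponentsWithStats(d);print([(st[i,4],ce[i].round()) for i in range(1,n) if st[i,4]>100])
g=np.load('grasp.npz');R=Ro.from_quat(s['eef_rot']).as_matrix();print('lip',s['tool_pos']+R@(g['p']+g['R']@[-.0425,0,0]))
```

```text
t 19.88 pos [ 0.6204 -0.3142  0.1595] R cols [[-0.939, 0.345, 0.002], [0.345, 0.939, 0.004], [-0.001, 0.004, -1.0]] open 15.4 F [ 1.3 -0.2 -1.1] ff 54.994663246907294 q [ 0.83  1.02 -0.99  1.36  0.85  1.22  1.  ]
('turn', [-0.0001, -0.0018, -0.0014], 'trans', [-0.0003, 0.003, -0.0015])
wrist
ball0_center []
tin []
scoop_lip []
side
ball0_center [(array([0.5925, 0.3116, 0.0139]), 0.61)]
tin [(array([ 0.4626, -0.2566,  0.0031]), 0.66)]
scoop_lip [(array([ 0.4707, -0.2556,  0.1599]), 0.95), (array([ 0.5051, -0.274 ,  0.1482]), 0.39)]
scene
ball0_center [(array([0.5931, 0.3173, 0.0157]), 0.46)]
tin [(array([ 0.4587, -0.2516,  0.0025]), 0.84)]
scoop_lip [(array([ 0.4705, -0.2578,  0.1635]), 0.63), (array([0.5892, 0.3156, 0.0169]), 0.55)]
[[275.955  254.0652]]
[(np.int32(7684), array([131.,  36.])), (np.int32(396), array([265.,  53.]))]
lip [ 0.4678 -0.2587  0.1638]
```

The networks put the lip at the intended place over the tin, and all three balls still show in the bowl. I pour slowly.

>>> jog_arm(
  turn=[
    [0,-0.09,0],
    [0,-0.175,0],
    [0,-0.26,0],
    [0,-0.349,0],
    [0,-0.4,0],
    [0,-0.454,0],
    [0,-0.5,0],
    [0,-0.558,0],
    [0,-0.558,0],
    [0,-0.558,0],
    [0,-0.558,0],
    [0,-0.628,0],
    [0,-0.698,0],
    [0,-0.698,0],
    [0,-0.785,0],
    [0,-0.873,0],
    [0,-0.873,0],
    [0,-0.873,0],
  ],
  translation=[
    [0.001,0,-0.0015],
    [0.0018,0,-0.0033],
    [0.005,0,-0.006],
    [0.0085,0,-0.0088],
    [0.0115,0,-0.0117],
    [0.0147,0,-0.0146],
    [0.0185,0,-0.0195],
    [0.0226,0,-0.0246],
    [0.0226,0,-0.0246],
    [0.0226,0,-0.0246],
    [0.0226,0,-0.0246],
    [0.029,0,-0.034],
    [0.0355,0,-0.0433],
    [0.0355,0,-0.0433],
    [0.045,0,-0.0535],
    [0.055,0,-0.0638],
    [0.055,0,-0.0638],
    [0.055,0,-0.0638],
  ],
  grip=[1,1,1,1,1,1,1,1,1,1,1,1,1,1,1,1,1,1],
)

```text
clock: 22.72
tool_pos: [0.5706, -0.2952, 0.2238]
eef_rot: [0.16, 0.893, -0.073, 0.415]
contact_force: [1.1, 0.8, -1.0]
opening: 0.177
finger_force: 55.0
```

Run:
```python
from h import *
s=state();print(rel(s,*pour(8,103,-30)))
wr=cams.snapshot('wrist');cams.snapshot('side');cams.snapshot('scene')
for c in ['wrist','side','scene']: print(c);places(c,['ball0_center','tin','scoop_lip','scoop_bowl'],.2)
d=((wr.max(2)<60)&(wr.max(2)>0)).astype(np.uint8)[:220,150:420];n,_,st,ce=cv2.connectedComponentsWithStats(d);print([(st[i,4],ce[i].round()) for i in range(1,n) if st[i,4]>100])
print(rel(s,*pour(8,104,-45)),rel(s,*pour(30,190,-30)))
```

```text
t 22.73 pos [ 0.5706 -0.2952  0.2238] R cols [[-0.604, 0.224, -0.765], [0.345, 0.939, 0.003], [0.718, -0.262, -0.644]] open 15.6 F [ 1.1  0.8 -1. ] ff 54.994492758996785 q [ 1.08  0.88 -1.11  2.36  2.42  0.96 -0.55]
('turn', [-0.0043, -0.0017, -0.0027], 'trans', [0.0001, 0.0021, -0.0018])
wrist
ball0_center []
tin []
scoop_lip []
scoop_bowl []
side
ball0_center [(array([0.5921, 0.3131, 0.0136]), 0.43), (array([ 0.5244, -0.1661,  0.0003]), 0.42)]
tin [(array([ 0.4635, -0.2598,  0.0007]), 0.88), (array([ 0.5063, -0.2683,  0.1235]), 0.37)]
scoop_lip [(array([ 0.4722, -0.257 ,  0.0998]), 0.75)]
scoop_bowl [(array([ 0.4962, -0.2669,  0.1392]), 0.8)]
scene
ball0_center [(array([0.591 , 0.3142, 0.0171]), 0.35)]
tin [(array([ 0.4609, -0.2548,  0.0019]), 0.76), (array([0.5884, 0.3146, 0.0176]), 0.24)]
scoop_lip [(array([ 0.4716, -0.2596,  0.1026]), 0.73), (array([ 0.4941, -0.2658,  0.1466]), 0.39)]
scoop_bowl [(array([ 0.4987, -0.2663,  0.1466]), 0.85), (array([0.3978, 0.2909, 0.0057]), 0.39)]
[(np.int32(360), array([177., 122.]))]
('turn', [-0.005, -0.2635, -0.0031], 'trans', [0.0039, 0.0021, -0.0446]) ('turn', [-0.0043, -0.0017, -0.0027], 'trans', [-0.0806, 0.0024, -0.041])
```

Run:
```python
from h import *
s=state();R0=Ro.from_quat([-0.05,0.984,0.011,0.173]).as_matrix();R0=ori(185.9,-20)
f=np.array([.598,.1324,.0519])
print('up',rel(s,np.array(s['tool_pos'])+[0,0,.07],Ro.from_quat(s['eef_rot']).as_matrix()))
print('mid',rel(s,np.array([.60,-.05,.25]),R0)); print('over',rel(s,f+[0,0,.07],R0))
for c in ['scene','side']:
    a=cv2.imread(f'pics/{c}0.png');b=cams.snapshot(c)[:,:,::-1]
    for nm,im in(('before',a),('now',b)):
        k=((im.max(2)<60)&(im[:,:,2].astype(int)-im[:,:,0]>8)).astype(np.uint8);n,_,st,ce=cv2.connectedComponentsWithStats(k)
        print(c,nm,[(st[i,4],ce[i].round().tolist(),ray_plane(c,[ce[i]],.013)[0][:2].tolist()) for i in range(1,n) if st[i,4]>=15 and abs(ray_plane(c,[ce[i]],.013)[0][0]-.5)<.25])
```

```text
t 23.48 pos [ 0.5693 -0.2943  0.2236] R cols [[-0.604, 0.224, -0.765], [0.344, 0.939, 0.004], [0.719, -0.261, -0.644]] open 15.0 F [ 0.7 -0.5 -0.8] ff 54.99447179026902 q [ 1.08  0.88 -1.11  2.36  2.43  0.96 -0.55]
up ('turn', [0.0, 0.0, 0.0], 'trans', [-0.0536, 0.0003, -0.0451])
mid ('turn', [-0.26, 0.514, -0.3782], 'trans', [0.0159, 0.2401, -0.0586])
over ('turn', [-0.26, 0.514, -0.3782], 'trans', [0.156, 0.4102, -0.0252])
scene before [(np.int32(142), [403.0, 230.0], [0.4199052169538151, 0.27936004064880454]), (np.int32(221), [413.0, 238.0], [0.4310068001788837, 0.30883885002065165])]
scene now []
side before [(np.int32(107), [553.0, 4.0], [0.3347670977675281, -2.3628110282946158]), (np.int32(19), [535.0, 45.0], [0.28567186972714875, -1.6246563275412766]), (np.int32(15), [419.0, 98.0], [0.5135892154566553, -0.83020917988785]), (np.int32(22), [445.0, 123.0], [0.3771055526585434, -0.7041264186429644]), (np.int32(59), [251.0, 307.0], [0.44543711055277413, 0.2728413670927631]), (np.int32(60), [234.0, 310.0], [0.4693010816729932, 0.29700128820065436]), (np.int32(74), [266.0, 315.0], [0
[... 167 characters left out ...]
0.3014046885313454]), (np.int32(50), [143.0, 331.0], [0.5821527686759441, 0.43594562160680567]), (np.int32(45), [146.0, 351.0], [0.5434864835990891, 0.4647900047206497])]
side now [(np.int32(3994), [437.0, 34.0], [0.6928552918918839, -1.526305814705244]), (np.int32(34), [557.0, 4.0], [0.3181662076554892, -2.3806590805001147]), (np.int32(17), [444.0, 122.0], [0.381405312972775, -0.7061193156156195]), (np.int32(28), [182.0, 285.0], [0.6018173956606617, 0.3059108487194897]), (np.int32(32), [174.0, 294.0], [0.5985154388982551, 0.3330448950949854]), (np.int32(38), [143.0, 331.0], [0.5823251757148359, 0.43498062017803696]), (np.int32(34), [147.0, 351.0], [0.5431772047986094, 0.46304149840626324])]
```

No ball lies on the bench near the tin. I bring the scoop back.

>>> jog_arm(
  turn=[
    [0,0,0],
    [0,0,0],
    [-0.03,0.07,-0.05],
    [-0.1,0.2,-0.15],
    [-0.17,0.35,-0.25],
    [-0.26,0.514,-0.378],
    [-0.26,0.514,-0.378],
    [-0.26,0.514,-0.378],
    [-0.26,0.514,-0.378],
    [-0.26,0.514,-0.378],
    [-0.26,0.514,-0.378],
    [-0.26,0.514,-0.378],
    [-0.26,0.514,-0.378],
    [-0.26,0.514,-0.378],
  ],
  translation=[
    [-0.025,0,-0.022],
    [-0.053,0,-0.045],
    [-0.045,0.06,-0.05],
    [-0.03,0.12,-0.055],
    [-0.005,0.18,-0.058],
    [0.016,0.24,-0.058],
    [0.05,0.28,-0.052],
    [0.085,0.325,-0.042],
    [0.12,0.37,-0.034],
    [0.156,0.41,-0.025],
    [0.156,0.41,-0.025],
    [0.156,0.41,-0.025],
    [0.156,0.41,-0.025],
    [0.156,0.41,-0.025],
  ],
  grip=[1,1,1,1,1,1,1,1,1,1,1,1,1,1],
)

```text
clock: 25.32
tool_pos: [0.5987, 0.1302, 0.1224]
eef_rot: [-0.049, 0.983, 0.008, 0.174]
contact_force: [-0.2, 0.5, -1.0]
opening: 0.174
finger_force: 55.0
```

Run:
```python
from h import *
s=state();R0=ori(185.9,-20);f=np.array([.598,.1324,.0519])
print('over',rel(s,f+[0,0,.07],R0));print('down',rel(s,f+[0,0,.0],R0))
cams.snapshot('side');places('side',['scoop_lip','scoop_bowl'])
g=np.load('grasp.npz');R=Ro.from_quat(s['eef_rot']).as_matrix();print('lip',s['tool_pos']+R@(g['p']+g['R']@[-.0425,0,0]),s['tool_pos']+R@(g['p']+g['R']@[0,0,.018]))
```

```text
t 25.32 pos [0.5987 0.1302 0.1224] R cols [[-0.935, -0.094, -0.343], [-0.1, 0.995, -0.001], [0.341, 0.033, -0.939]] open 15.3 F [-0.2  0.5 -1. ] ff 54.994449256919324 q [ 0.08  0.8  -0.69  2.04  1.51  0.56 -0.08]
over ('turn', [-0.002, 0.0011, -0.0023], 'trans', [0.0006, 0.0023, 0.0003])
down ('turn', [-0.002, 0.0011, -0.0023], 'trans', [0.0246, 0.0023, 0.0661])
scoop_lip [(array([0.4493, 0.116 , 0.0679]), 0.93)]
scoop_bowl [(array([0.4869, 0.1186, 0.088 ]), 0.83), (array([0.3965, 0.2903, 0.0045]), 0.41)]
lip [0.4457 0.1142 0.0704] [0.4879 0.1186 0.0884]
```

>>> jog_arm(
  turn=[
    [0,0,0],
    [0,0,0],
    [0,0,0],
    [0,0,0],
    [0,0,0],
    [0,0,0],
  ],
  translation=[
    [0.009,0.002,0.025],
    [0.018,0.002,0.05],
    [0.022,0.002,0.06],
    [0.0242,0.002,0.065],
    [0.0246,0.002,0.0661],
    [0.0246,0.002,0.0661],
  ],
  grip=[1,1,1,1,1,1],
)

```text
clock: 26.22
tool_pos: [0.5976, 0.1338, 0.0519]
eef_rot: [-0.05, 0.983, 0.009, 0.174]
contact_force: [0.7, -1.2, 0.8]
opening: 0.175
finger_force: 55.0
```

>>> jog_arm(
  turn=[
    [0,0,0],
    [0,0,0],
    [0,0,0],
    [0,0,0],
    [0,0,0],
    [0,0,0],
    [0,0,0],
    [0,0,0],
    [0,0,0],
  ],
  translation=[
    [0,0,0],
    [0,0,0],
    [0,0,0],
    [0,0,0],
    [0,0,0],
    [0,0,-0.02],
    [0,0,-0.05],
    [0,0,-0.1],
    [0,0,-0.12],
  ],
  grip=[0.75,0.7,0.6,0.5,0.4,0.4,0.4,0.4,0.3],
)

```text
clock: 27.35
tool_pos: [0.5564, 0.1305, 0.1665]
eef_rot: [-0.051, 0.983, 0.009, 0.175]
contact_force: [0.3, 0.4, -0.0]
opening: 0.684
finger_force: 0.0
```

Run:
```python
from h import *
s=state()
for c in ['wrist','side','scene']:
    cams.snapshot(c);par=cams.camera_params(c);print(c);places(c,['scoop','scoop_grip','lid','cap','tin','knife'])
    for n,p0 in [('scoop',(487,121,6)),]:
        L=models.masks_of(c,n)
        if L: print(n,fit(PARTS[n],[(par,L[0]['pixels'])],p0))
    for n,p0 in [('lid',(516,-87,0)),('cap',(516,-85,0,.042)),('tin',(461,-253,0))]:
        L=models.masks_of(c,n)
        for d in L[:2]: print(n,d['p'],d['pixels'].sum(),fit(PARTS[n] if n!='lid' else PARTS['lid'],[(par,d['pixels'])],(p0[0],p0[1])+tuple(p0[3:]) if 0 else p0,False) if n!='cap' else fit(PARTS[n],[(par,d['pixels'])],p0,True))
m=models.masks_of('scene','knife')[0]['pixels'];v,u=np.nonzero(m);w=ray_plane('scene',np.c_[u,v],.007)[:,:2];print('knife',cv2.minAreaRect((w*1e3).astype(np.float32)))
```

```text
t 27.35 pos [0.5564 0.1305 0.1665] R cols [[-0.934, -0.097, -0.345], [-0.104, 0.995, 0.0], [0.343, 0.036, -0.939]] open 60.2 F [ 0.3  0.4 -0. ] ff 0.0 q [ 0.07  0.68 -0.7   2.13  1.42  0.53 -0.06]
wrist
scoop [(array([ 0.4837,  0.123 , -0.0013]), 0.65)]
scoop_grip [(array([0.5888, 0.1344, 0.0825]), 0.69), (array([ 0.7239, -0.0945, -0.0019]), 0.47)]
lid [(array([ 0.5139, -0.0854, -0.0013]), 0.63)]
cap []
tin []
knife []
scoop (array([489.3418, 122.8725,   6.169 ]), np.float64(0.012341686506317605))
lid 0.69 5345 (array([517.6599, -86.5634]), np.float64(0.11792597400461881))
cap 0.7 709 (array([517.7892, -86.2038,  -0.1818]), np.float64(0.0011289292901796413))
side
scoop [(array([0.4877, 0.1242, 0.0006]), 0.71)]
scoop_grip [(array([0.59  , 0.133 , 0.0743]), 0.68)]
lid [(array([ 0.52 , -0.087, -0.003]), 0.7), (array([0.5748, 0.4655, 0.0009]), 0.34)]
cap [(array([ 0.5135, -0.0854,  0.0455]), 0.92), (array([0.4707, 0.3046, 0.0019]), 0.37)]
tin [(array([ 0.4632, -0.2568,  0.0015]), 0.77)]
knife [(array([ 0.5261, -0.1647,  0.0011]), 0.83)]
scoop (array([485.178 , 120.7948,   6.7827]), np.fl
[... 638 characters left out ...]
7 , 0.3387, 0.02  ]), 0.47)]
lid [(array([ 0.5173, -0.0892,  0.0015]), 0.82), (array([0.4878, 0.1207, 0.0264]), 0.56)]
cap [(array([ 0.5177, -0.0828,  0.0388]), 0.84)]
tin [(array([ 0.5169, -0.0805,  0.037 ]), 0.37)]
knife [(array([ 0.5292, -0.1623, -0.0008]), 0.81)]
scoop (array([490.3315, 122.775 ,   6.2719]), np.float64(0.013892285266325842))
lid 0.95 500 (array([521.9705, -79.6169]), np.float64(0.31498672485351564))
cap 0.65 306 (array([519.0543, -83.3023,  -2.5971]), np.float64(0.02251219593621547))
tin 0.95 1188 (array([ 462.1285, -252.572 ]), np.float64(0.0035150845845540366))
knife ((516.442626953125, -160.94728088378906), (264.13604736328125, 26.646190643310547), 1.3743417263031006)
```

The scoop stands back where it was, at about (488, 122) mm. Next are the lids. I grip across x, along the knife, with the tool turned to yaw 90°.

Run:
```python
from h import *
s=state();print(rel(s,[.517,-.086,.20],ori(90)),rel(s,[.517,-.086,.20],ori(140,-10)))
```

```text
t 29.05 pos [0.5565 0.1299 0.164 ] R cols [[-0.935, -0.096, -0.342], [-0.103, 0.995, 0.0], [0.34, 0.035, -0.94]] open 61.4 F [ 0.5  0.7 -0.4] ff 0.0 q [ 0.07  0.68 -0.69  2.13  1.43  0.53 -0.06]
('turn', [0.2919, 0.2633, 1.6548], 'trans', [0.0455, -0.2107, -0.0548]) ('turn', [0.2077, 0.1652, 0.7746], 'trans', [0.0455, -0.2107, -0.0548])
```

>>> jog_arm(
  turn=[
    [0.05,0.04,0.18],
    [0.1,0.08,0.36],
    [0.15,0.12,0.54],
    [0.2,0.16,0.77],
    [0.22,0.19,0.95],
    [0.24,0.21,1.13],
    [0.26,0.23,1.31],
    [0.28,0.25,1.49],
    [0.292,0.263,1.655],
    [0.292,0.263,1.655],
    [0.292,0.263,1.655],
    [0.292,0.263,1.655],
  ],
  translation=[
    [-0.01,0,-0.03],
    [0,-0.03,-0.055],
    [0.01,-0.07,-0.055],
    [0.02,-0.11,-0.055],
    [0.03,-0.15,-0.055],
    [0.04,-0.19,-0.055],
    [0.0455,-0.2107,-0.055],
    [0.0455,-0.2107,-0.055],
    [0.0455,-0.2107,-0.055],
    [0.0455,-0.2107,-0.055],
    [0.0455,-0.2107,-0.055],
    [0.0455,-0.2107,-0.055],
  ],
  grip=[0,0,0,0,0,0,0,0,0,0,0,0],
)

```text
clock: 30.55
tool_pos: [0.5167, -0.0856, 0.2002]
eef_rot: [0.706, 0.708, -0.0, 0.0]
contact_force: [0.2, -0.6, -0.8]
opening: 1.001
finger_force: 0.0
```

Run:
```python
from h import *
s=state();par=cams.camera_params('wrist');cams.snapshot('wrist');places('wrist',['lid','cap','tin'])
for n,p0,y in [('cap',(517,-86,0,.042),True),('lid',(517,-86,0),False),('tin',(461,-253.5,0),False)]:
    for d in models.masks_of('wrist',n)[:1]:
        v,u=np.nonzero(d['pixels']);print(n,d['p'],d['pixels'].sum(),u.min(),u.max(),v.min(),v.max(),fit(PARTS[n]+( [] if n!='lid' else []),[(par,d['pixels'])],p0,y))
print(rel(s,[.517,-.086,.009],ori(90)))
```

```text
t 30.55 pos [ 0.5167 -0.0856  0.2002] R cols [[-0.002, 1.0, -0.0], [1.0, 0.002, 0.0], [0.0, -0.0, -1.0]] open 88.1 F [ 0.2 -0.6 -0.8] ff 0.0 q [ 0.41  0.62 -0.54  1.88  0.45  0.76 -0.38]
lid []
cap [(array([ 0.5149, -0.0836,  0.0436]), 0.91), (array([ 0.461 , -0.2545,  0.0014]), 0.59)]
tin [(array([ 0.4583, -0.2528,  0.0004]), 0.95)]
cap 0.76 2917 251 310 157 218 (array([516.78  , -84.5265,   3.5129]), np.float64(0.006066369732479792))
lid 0.91 3167 237 326 133 218 (array([517.0028, -83.5832]), np.float64(0.8823169723910641))
tin 0.86 6219 174 270 282 408 (array([ 460.751 , -252.8643]), np.float64(0.4762278714926033))
('turn', [0.0001, 0.0003, 0.0024], 'trans', [-0.0003, 0.0003, 0.1912])
```

>>> jog_arm(
  turn=[
    [0,0,0],
    [0,0,0],
    [0,0,0],
    [0,0,0],
    [0,0,0],
    [0,0,0],
    [0,0,0],
    [0,0,0],
    [0,0,0],
    [0,0,0],
  ],
  translation=[
    [0.0005,0,0.05],
    [0.0005,0,0.1],
    [0.0005,0,0.14],
    [0.0005,0,0.165],
    [0.0005,0,0.18],
    [0.0005,0,0.19],
    [0.0005,0,0.191],
    [0.0005,0,0.191],
    [0.0005,0,0.191],
    [0.0005,0,0.191],
  ],
  grip=[0,0,0,0,0,0,0,0.6,0.6,0.6],
  force=25,
)

```text
clock: 32.15
tool_pos: [0.517, -0.0857, 0.0096]
eef_rot: [0.707, 0.707, 0.0, 0.0]
contact_force: [-0.3, -0.4, 2.6]
opening: 0.684
finger_force: 11.6
```

Run:
```python
from h import *
s=state()
```

```text
t 32.15 pos [ 0.517  -0.0857  0.0096] R cols [[0.001, 1.0, -0.0], [1.0, -0.001, 0.001], [0.001, -0.0, -1.0]] open 60.2 F [-0.3 -0.4  2.6] ff 11.551622048718855 q [ 0.23  0.92 -0.26  2.    0.72  0.32 -0.62]
```

>>> jog_arm(
  turn=[
    [0,0,0],
    [0,0,0],
    [0,0,0],
    [0,0,0],
    [0,0,0],
    [0,0,0],
    [0,0,0],
    [0,0,0],
    [0,0,0],
    [0,0,0],
  ],
  translation=[
    [0,0,0],
    [0,0,0],
    [0,0,-0.01],
    [0,0,-0.03],
    [0,0,-0.06],
    [0,0,-0.09],
    [0,0,-0.12],
    [0,0,-0.14],
    [0,0,-0.15],
    [0,0,-0.15],
  ],
  grip=[1,1,1,1,1,1,1,1,1,1],
  force=35,
)

```text
clock: 33.4
tool_pos: [0.517, -0.0857, 0.1595]
eef_rot: [0.707, 0.707, 0.0, 0.0]
contact_force: [-0.8, 0.0, -3.0]
opening: 0.672
finger_force: 35.0
```

Run:
```python
from h import *
s=state();z0=s['tool_pos'][2]-.0096
for c in ['wrist','side','scene']:
    par=cams.camera_params(c);cams.snapshot(c);print(c);places(c,['lid','cap','tin'])
    for d in models.masks_of(c,'cap')[:1]:
        v,u=np.nonzero(d['pixels']);print(d['p'],d['pixels'].sum(),u.min(),u.max(),v.min(),v.max(),fit(PARTS['cap'],[(par,d['pixels'])],(517,-86,0,.042+z0)))
    for d in models.masks_of(c,'tin')[:1]:
        v,u=np.nonzero(d['pixels']);print('tin',d['p'],d['pixels'].sum(),u.min(),u.max(),v.min(),v.max(),fit(PARTS['tin'],[(par,d['pixels'])],(461,-253.5,0),False))
```

```text
t 33.4 pos [ 0.517  -0.0857  0.1595] R cols [[0.0, 1.0, -0.0], [1.0, -0.0, 0.001], [0.001, -0.0, -1.0]] open 59.1 F [-0.8  0.  -3. ] ff 34.999570730142295 q [ 0.39  0.68 -0.51  1.92  0.52  0.67 -0.44]
wrist
lid []
cap [(array([ 0.5136, -0.0816,  0.1914]), 0.74)]
tin []
0.66 12196 209 354 230 377 (array([517.765 , -84.1015,   0.704 ]), np.float64(0.3593862902027304))
tin 0.95 3906 161 266 318 415 (array([ 433.3426, -327.5477]), np.float64(0.47137451171875))
side
lid [(array([ 0.5179, -0.0876,  0.1474]), 0.89)]
cap [(array([ 0.5142, -0.086 ,  0.1958]), 0.63)]
tin [(array([ 0.466 , -0.2542, -0.0011]), 0.71)]
0.58 380 304 325 130 149 (array([516.7009, -83.5228,  -0.2268]), np.float64(0.013276904507687218))
tin 0.87 1380 346 381 146 193 (array([ 459.6716, -255.6782]), np.float64(0.0053288680919702505))
scene
lid [(array([ 0.5193, -0.089 ,  0.1482]), 0.83)]
cap [(array([ 0.5211, -0.0837,  0.1862]), 0.58)]
tin [(array([ 0.4593, -0.2535,  0.0013]), 0.59)]
0.71 169 260 273 134 151 (array([517.963 , -71.9012,   6.1358]), np.float64(0.9025488859097633))
tin 0.79 890 212 244 126 170 (array([ 469.1162, -252.9082]), np.float64(0.24376011537701897))
```

The lids are held at 59 mm opening. I go past the tin, high up, to see its mouth with the wrist camera.

>>> jog_arm(
  turn=[
    [0,0,0],
    [0,0,0],
    [0,0,0],
    [0,0,0],
    [0,0,0],
    [0,0,0],
    [0,0,0],
    [0,0,0],
    [0,0,0],
    [0,0,0],
    [0,0,0],
  ],
  translation=[
    [0,0,-0.03],
    [-0.03,-0.006,-0.06],
    [-0.07,-0.014,-0.09],
    [-0.12,-0.024,-0.11],
    [-0.17,-0.035,-0.13],
    [-0.21,-0.045,-0.14],
    [-0.245,-0.052,-0.14],
    [-0.265,-0.055,-0.14],
    [-0.273,-0.055,-0.14],
    [-0.273,-0.055,-0.14],
    [-0.273,-0.055,-0.14],
  ],
  grip=[1,1,1,1,1,1,1,1,1,1,1],
)

```text
clock: 35.67
tool_pos: [0.4626, -0.3567, 0.2993]
eef_rot: [0.706, 0.708, 0.0, -0.0]
contact_force: [1.1, 0.2, -1.9]
opening: 0.669
finger_force: 35.0
```

Run:
```python
from h import *
s=state()
par=cams.camera_params('wrist');im=cams.snapshot('wrist');places('wrist',['tin','ball0_center','lid'],.15)
for d in models.masks_of('wrist','tin')[:1]:
    m=d['pixels'];v,u=np.nonzero(m);print('tin',d['p'],m.sum(),u.min(),u.max(),v.min(),v.max(),fit(PARTS['tin'],[(par,m)],(461,-253.5,0),False))
    np.save('tinm.npy',m)
c=project('wrist',[.4615,-.2535,.095],par)[0];print('mouth proj',c)
cv2.imwrite('pics/w9.png',im[:,:,::-1])
# dark blobs within mouth
k=((im.max(2)<75)&(im[:,:,0].astype(int)-im[:,:,2]>5)).astype(np.uint8);n,_,st,ce=cv2.connectedComponentsWithStats(k)
print([(st[i].tolist(),ce[i].round().tolist()) for i in range(1,n) if st[i,4]>40 and ce[i][1]<240])
```

```text
t 35.67 pos [ 0.4626 -0.3567  0.2993] R cols [[-0.003, 1.0, 0.001], [1.0, 0.003, 0.0], [0.0, 0.001, -1.0]] open 58.9 F [ 1.1  0.2 -1.9] ff 34.99961519613862 q [ 0.94  0.6  -0.63  1.57  0.38  1.1   0.22]
tin [(array([ 0.4625, -0.2557, -0.003 ]), 0.69)]
ball0_center []
lid [(array([ 0.4526, -0.2775,  0.0161]), 0.67)]
tin 0.88 5340 235 323 25 119 (array([ 460.4624, -254.605 ]), np.float64(0.20711194442006087))
mouth proj [279.8766  72.6978]
[([261, 46, 20, 23, 357], [271.0, 58.0]), ([247, 70, 21, 20, 329], [257.0, 79.0]), ([263, 90, 20, 21, 307], [273.0, 100.0])]
```

Three ball blobs sit inside the tin. I refit the tin with its mask filled, and check the mouth edge as well.

Run:
```python
from h import *
s=state();par=cams.camera_params('wrist');m=np.load('tinm.npy').astype(np.uint8)
n,l,st,_=cv2.connectedComponentsWithStats(m);m=(l==1+st[1:,4].argmax()).astype(np.uint8)
cs,_=cv2.findContours(m,cv2.RETR_EXTERNAL,cv2.CHAIN_APPROX_NONE);h=np.zeros_like(m);cv2.fillConvexPoly(h,cv2.convexHull(max(cs,key=len)),1)
print(m.sum(),h.sum(),fit(PARTS['tin'],[(par,h>0)],(461,-253.5,0),False))
# gradient along mouth circles (outer bead top r 44.5, inner r 39) 
g=cv2.GaussianBlur(cv2.cvtColor(cv2.imread('pics/w9.png'),cv2.COLOR_BGR2GRAY).astype(np.float32),(0,0),1)
gx,gy=cv2.Sobel(g,cv2.CV_32F,1,0),cv2.Sobel(g,cv2.CV_32F,0,1)
a=np.linspace(0,2*np.pi,180,False)
for rad,z in [(39,.095),(44.5,.095)]:
    best=[]
    for x in np.arange(452,472,.5):
        for y in np.arange(-264,-243,.5):
            P=np.c_[x+rad*np.cos(a),y+rad*np.sin(a),0*a+z*1e3]/1e3;P2=np.c_[x+(rad+3)*np.cos(a),y+(rad+3)*np.sin(a),0*a+z*1e3]/1e3
            uv=project(None,P,par);t=project(None,P2,par)-uv;t/=np.linalg.norm(t,axis=1)[:,None]
            mx,my=uv.astype(np.float32).T
            G=lambda q:cv2.remap(q,mx[None],my[None],cv2.INTER_LINEAR)[0]
            best.append((np.minimum(abs(G(gx)*t[:,0]+G(gy)*t[:,1]),150).mean(),x,y))
    best.sort(reverse=True);print(rad,best[:3])
```

```text
t 35.92 pos [ 0.462  -0.358   0.2993] R cols [[-0.001, 1.0, -0.0], [1.0, 0.001, 0.0], [0.0, -0.0, -1.0]] open 59.0 F [-0.3  0.6 -1.6] ff 34.999603517353535 q [ 0.94  0.6  -0.63  1.57  0.38  1.1   0.22]
5340 6704 (array([ 460.3266, -255.9588]), np.float64(0.0031195275823370085))
39 [(np.float64(148.9522348374684), np.float64(460.5), np.float64(-256.5)), (np.float64(147.4949633815995), np.float64(460.5), np.float64(-256.0)), (np.float64(146.2868269367605), np.float64(460.0), np.float64(-256.0))]
44.5 [(np.float64(69.7248546611529), np.float64(454.5), np.float64(-258.0)), (np.float64(69.66857730188761), np.float64(455.0), np.float64(-259.0)), (np.float64(69.46131671599066), np.float64(454.5), np.float64(-257.5))]
```

```bash
cat >> h.py <<'E'
def circfit(g,par,R,p,rad,zt,x0,y0,span,step=.5,yspan=None,arc=None):
    "centre (tool x,y mm) of circle radius rad at tool z=zt(m) with strongest edge"
    gx,gy=cv2.Sobel(g,cv2.CV_32F,1,0),cv2.Sobel(g,cv2.CV_32F,0,1)
    a=np.linspace(*(arc or (0,2*np.pi)),180,False);best=[]
    for x in np.arange(x0-span,x0+span+.1,step):
        for y in np.arange(y0-(yspan if yspan is not None else span),y0+(yspan if yspan is not None else span)+.1,step):
            f=lambda r_:project(None,p+np.c_[x+r_*np.cos(a),y+r_*np.sin(a),0*a+zt*1e3]/1e3@R.T,par)
            uv=f(rad);t=f(rad+3)-uv;t/=np.linalg.norm(t,axis=1)[:,None];mx,my=uv.astype(np.float32).T
            G=lambda q:cv2.remap(q,mx[None],my[None],cv2.INTER_LINEAR)[0]
            best.append((np.minimum(abs(G(gx)*t[:,0]+G(gy)*t[:,1]),150).mean(),x,y))
    best.sort(reverse=True);return [tuple(np.round(b,1)) for b in best[:3]]
E
python3 - <<'E'
from h import *
T=[];Ps=[]
for i in range(4):
    s=r.get_state();par=cams.camera_params('wrist');im=cams.snapshot('wrist')
    R=Ro.from_quat(s['eef_rot']).as_matrix();p=np.array(s['tool_pos']);Ps.append(p)
    g=cv2.GaussianBlur(cv2.cvtColor(im,cv2.COLOR_RGB2GRAY).astype(np.float32),(0,0),1)
    e=R.T@(par['eye']-p);zt=p[2]-.095
    print(p,'eye in tool',e,'tin',circfit(g,par,R,p,39,zt,103,-1,6)[:2])
print(np.mean(Ps,0))
for rad,z,n in [(27,.0645,'cap top'),(30,.040,'collar'),(46,.014,'flange')]:
    print(n,circfit(g,par,R,p,rad,-(z-.0096),0,0,6,yspan=2,arc=(-1.2,1.2)), project(None,p+R@np.array([rad/1e3,0,-(z-.0096)]),par))
# vertical profile
print(g[215:330:3,280].round().astype(int).tolist())
E
```

```text
[ 0.462  -0.358   0.2993] eye in tool [ 0.078   0.001  -0.1663] tin [(np.float64(148.4), np.float64(103.0), np.float64(-1.0)), (np.float64(146.6), np.float64(103.0), np.float64(-1.5))]
[ 0.462  -0.3581  0.2993] eye in tool [ 0.078   0.001  -0.1663] tin [(np.float64(147.9), np.float64(103.5), np.float64(-1.0)), (np.float64(147.8), np.float64(103.5), np.float64(-1.5))]
[ 0.4619 -0.3583  0.2993] eye in tool [ 0.078   0.001  -0.1663] tin [(np.float64(148.3), np.float64(103.5), np.float64(-1.0)), (np.float64(147.0), np.float64(103.5), np.float64(-1.5))]
[ 0.4619 -0.3584  0.2993] eye in tool [ 0.078   0.001  -0.1663] tin [(np.float64(148.5), np.float64(103.5), np.float64(-1.0)), (np.float64(146.1), np.float64(103.5), np.float64(-1.5))]
[ 0.462  -0.3582  0.2993]
cap top [(np.float64(80.4), np.float64(2.0), np.float64(1.0)), (np.float64(76.5), np.float64(2.0), np.float64(0.5)), (np.float64(73.9), np.float64(2.0), np.float64(1.5))] [[279.033  254.2624]]
collar [(np.float64(98.3), np.float64(-2.0), np.float64(2.0)), (np.float64(96.9), np.float64(-2.5), np.float64(2.0)), (np.float64(95.6), np.float64(-2.0), np.float64(-0.5))] [[279.4653 222.3631]]
flange [(np.float64(95.5), np.float64(0.0), np.float64(1.0)), (np.float64(91.7), np.float64(0.0), np.float64(0.5)), (np.float64(89.7), np.float64(0.5), np.float64(1.0))] [[279.7502 171.3175]]
[98, 98, 146, 182, 139, 74, 76, 77, 78, 79, 76, 105, 150, 127, 101, 98, 97, 97, 96, 99, 103, 103, 100, 99, 98, 98, 98, 96, 96, 97, 98, 97, 97, 96, 97, 98, 97, 89, 45]
```

The flange and tin mouth, measured in the same image, put the tin 103 mm along tool x and −1.8 mm along tool y from the lid. I move over it and stop about 10 mm above the rim.

>>> jog_arm(
  turn=[
    [0,0,0],
    [0,0,0],
    [0,0,0],
    [0,0,0],
    [0,0,0],
    [0,0,0],
    [0,0,0],
    [0,0,0],
    [0,0,0],
    [0,0,0],
  ],
  translation=[
    [0.02,0,0],
    [0.05,-0.001,0.02],
    [0.08,-0.0018,0.05],
    [0.1,-0.0018,0.08],
    [0.1032,-0.0018,0.11],
    [0.1032,-0.0018,0.14],
    [0.1032,-0.0018,0.165],
    [0.1032,-0.0018,0.18],
    [0.1032,-0.0018,0.184],
    [0.1032,-0.0018,0.184],
  ],
  grip=[1,1,1,1,1,1,1,1,1,1],
)

```text
clock: 37.38
tool_pos: [0.4605, -0.2552, 0.1157]
eef_rot: [0.707, 0.707, 0.0, 0.0]
contact_force: [0.6, 0.2, -1.8]
opening: 0.671
finger_force: 35.0
```

Run:
```python
from h import *
s=state()
for c in ['side','scene']:
    par=cams.camera_params(c);cams.snapshot(c);print(c);places(c,['lid','cap','tin'])
```

```text
t 37.38 pos [ 0.4605 -0.2552  0.1157] R cols [[0.0, 1.0, -0.0], [1.0, -0.0, 0.001], [0.001, -0.0, -1.0]] open 59.1 F [ 0.6  0.2 -1.8] ff 34.99951961450279 q [ 0.7   0.75 -0.47  1.95  0.59  0.58 -0.17]
side
lid [(array([ 0.4624, -0.2572,  0.1026]), 0.94)]
cap []
tin [(array([ 0.4659, -0.2554,  0.0026]), 0.68)]
scene
lid [(array([ 0.4639, -0.258 ,  0.1044]), 0.73), (array([ 0.5275, -0.1621, -0.0037]), 0.73)]
cap [(array([ 0.4633, -0.2494,  0.1445]), 0.69), (array([ 0.7209, -0.0908, -0.0016]), 0.35)]
tin [(array([ 0.4579, -0.2518,  0.0001]), 0.83)]
```

>>> jog_arm(
  turn=[
    [0,0,0],
    [0,0,0],
    [0,0,0],
    [0,0,0],
    [0,0,0],
    [0,0,0],
  ],
  translation=[
    [0,0,0.004],
    [0,0,0.008],
    [0,0,0.01],
    [0,0,0.012],
    [0,0,0.0135],
    [0,0,0.0135],
  ],
  grip=[1,1,1,1,1,1],
)

```text
clock: 38.52
tool_pos: [0.4601, -0.2553, 0.1016]
eef_rot: [0.707, 0.707, -0.0, 0.0]
contact_force: [0.1, -0.3, -1.6]
opening: 0.674
finger_force: 35.0
```

The plug has entered freely, about 3 mm deep. I go on to the seat.

>>> jog_arm(
  turn=[
    [0,0,0],
    [0,0,0],
    [0,0,0],
    [0,0,0],
    [0,0,0],
  ],
  translation=[
    [0,0,0.002],
    [0,0,0.004],
    [0,0,0.0055],
    [0,0,0.0065],
    [0,0,0.0065],
  ],
  grip=[1,1,1,1,1],
)

```text
clock: 39.15
tool_pos: [0.46, -0.2554, 0.0951]
eef_rot: [0.707, 0.707, -0.0, 0.0]
contact_force: [0.4, -0.1, -1.5]
opening: 0.668
finger_force: 35.0
```

>>> jog_arm(
  turn=[
    [0,0,0],
    [0,0,0],
    [0,0,0],
  ],
  translation=[
    [0,0,0.001],
    [0,0,0.002],
    [0,0,0.002],
  ],
  grip=[1,1,1],
)

```text
clock: 39.52
tool_pos: [0.4603, -0.2554, 0.0946]
eef_rot: [0.707, 0.707, -0.0, 0.001]
contact_force: [-3.0, 0.8, 11.2]
opening: 0.67
finger_force: 35.0
```

The lid is seated: 11 N at the expected height. I release, rise and take the cap.

>>> jog_arm(
  turn=[
    [0,0,0],
    [0,0,0],
    [0,0,0],
    [0,0,0],
    [0,0,0],
    [0,0,0],
    [0,0,0],
    [0,0,0],
    [0,0,0],
  ],
  translation=[
    [0,0,-0.0015],
    [0,0,-0.0015],
    [0,0,-0.0015],
    [0,0,-0.0015],
    [0,0,-0.005],
    [0,0,-0.012],
    [0,0,-0.02],
    [0,0,-0.0235],
    [0,0,-0.0235],
  ],
  grip=[0.3,0.2,0.15,0.1,0.1,0.1,0.1,0.1,0.1],
)

```text
clock: 40.65
tool_pos: [0.4603, -0.2555, 0.1171]
eef_rot: [0.707, 0.707, 0.0, 0.001]
contact_force: [0.4, 0.4, -0.8]
opening: 0.9
finger_force: 0.0
```

Run:
```python
from h import *
s=state();R=Ro.from_quat(s['eef_rot']).as_matrix();p=np.array(s['tool_pos']);par=cams.camera_params('wrist');im=cams.snapshot('wrist');cv2.imwrite('pics/w10.png',im[:,:,::-1])
for c in ['side','scene']:
    cams.snapshot(c);print(c);places(c,['lid','cap','tin'])
g=cv2.GaussianBlur(cv2.cvtColor(im,cv2.COLOR_RGB2GRAY).astype(np.float32),(0,0),1)
# finger tip rows: dark fingers columns near the tips
print([ (c,g[200:300:4,c].round().astype(int).tolist()) for c in (170,190,370,390)])
for d in (.019,.0,-.01,-.015,-.02): print(d,[project(None,p+R@np.array([x,.042,d]),par)[0].round(1).tolist() for x in(-.009,0.,.009)])
```

```text
t 40.65 pos [ 0.4603 -0.2555  0.1171] R cols [[0.0, 1.0, -0.001], [1.0, -0.0, 0.001], [0.001, -0.001, -1.0]] open 79.2 F [ 0.4  0.4 -0.8] ff 0.0 q [ 0.7   0.75 -0.47  1.95  0.59  0.58 -0.17]
side
lid [(array([ 0.4614, -0.2608,  0.084 ]), 0.56)]
cap [(array([ 0.458 , -0.2529,  0.1268]), 0.88)]
tin [(array([ 0.4637, -0.2564,  0.0012]), 0.57)]
scene
lid [(array([ 0.4617, -0.2572,  0.0843]), 0.95)]
cap [(array([ 0.4635, -0.2511,  0.1264]), 0.53)]
tin [(array([ 0.4586, -0.2537,  0.0008]), 0.85)]
[(170, [97, 97, 97, 97, 97, 98, 98, 98, 98, 98, 98, 98, 98, 98, 46, 18, 16, 14, 14, 15, 14, 15, 15, 12, 12]), (190, [100, 99, 100, 100, 99, 100, 99, 100, 100, 100, 100, 100, 100, 101, 67, 14, 12, 12, 12, 12, 11, 12, 12, 12, 12]), (370, [150, 150, 150, 150, 150, 150, 150, 150, 150, 150, 149, 149, 148, 148, 121, 72, 64, 52, 38, 32, 25, 19, 16, 17, 62]), (390, [151, 150, 150, 150, 150, 150, 150, 150, 150, 150, 150, 150, 150, 142, 33, 16, 14, 15, 14, 15, 14, 13, 14, 12, 12])]
0.019 [[353.2, 257.8], [354.1, 243.3], [355.1, 228.4]]
0.0 [[360.2, 273.3], [361.3, 257.6], [362.5, 241.4]]
-0.01 [[364.4, 282.8], [365.7, 266.4], [367.0, 249.4]]
-0.015 [[366.7, 287.9], [368.1, 271.1], [369.5, 253.8]]
-0.02 [[369.2, 293.4], [370.6, 276.2], [372.1, 258.4]]
```

Seated: the networks give lid z ≈ 84 mm and cap z ≈ 126.5 mm. The fingertips are about 7 mm above the cap's lower edge, so I close on the cap.

>>> jog_arm(
  turn=[
    [0,0,0],
    [0,0,0],
    [0,0,0],
    [0,0,0],
    [0,0,0],
    [0,0,0],
  ],
  translation=[
    [0,0,0.0015],
    [0,0,0.0015],
    [0,0,0.0015],
    [0,0,0.0015],
    [0,0,0.0015],
    [0,0,0.0015],
  ],
  grip=[0.3,0.5,0.6,0.7,0.7,0.7],
  force=12,
)

```text
clock: 41.85
tool_pos: [0.4601, -0.2554, 0.1152]
eef_rot: [0.707, 0.707, -0.0, 0.0]
contact_force: [-0.5, 0.1, -0.9]
opening: 0.601
finger_force: 12.0
```

The opening is 53 mm, so the fingers hold the cap and not the collar. I lift straight up.

>>> jog_arm(
  turn=[
    [0,0,0],
    [0,0,0],
    [0,0,0],
    [0,0,0],
    [0,0,0],
    [0,0,0],
    [0,0,0],
    [0,0,0],
    [0,0,0],
    [0,0,0],
    [0,0,0],
    [0,0,0],
    [0,0,0],
    [0,0,0],
  ],
  translation=[
    [0,0,-0.003],
    [0,0,-0.008],
    [0,0,-0.014],
    [0,0,-0.02],
    [0,0,-0.028],
    [0,0,-0.038],
    [0,0,-0.05],
    [0,0,-0.065],
    [0,0,-0.08],
    [0,0,-0.092],
    [0,0,-0.1],
    [0,0,-0.105],
    [0,0,-0.105],
    [0,0,-0.105],
  ],
  grip=[1,1,1,1,1,1,1,1,1,1,1,1,1,1],
)

```text
clock: 43.6
tool_pos: [0.4598, -0.2553, 0.2198]
eef_rot: [0.707, 0.707, -0.0, -0.0]
contact_force: [-0.0, -0.6, -0.8]
opening: 0.606
finger_force: 12.0
```

Run:
```python
from h import *
s=state()
for c in ['side','scene']:
    cams.snapshot(c);print(c);places(c,['lid','cap','tin','scoop','knife','ramekin','nozzle','cutter','flavouring'])
```

```text
t 43.6 pos [ 0.4598 -0.2553  0.2198] R cols [[0.0, 1.0, 0.0], [1.0, -0.0, -0.001], [-0.001, 0.0, -1.0]] open 53.3 F [-0.  -0.6 -0.8] ff 11.99994433176471 q [ 0.78  0.61 -0.59  1.85  0.45  0.82 -0.04]
side
lid [(array([ 0.463 , -0.2553,  0.0816]), 0.93)]
cap [(array([ 0.4575, -0.2527,  0.2333]), 0.87)]
tin [(array([ 0.4642, -0.2565,  0.0003]), 0.65)]
scoop [(array([0.4885, 0.1222, 0.0046]), 0.9)]
knife [(array([ 0.4589, -0.2549,  0.2333]), 0.64), (array([ 0.5234, -0.1647,  0.0028]), 0.61)]
ramekin [(array([ 0.5102, -0.4386,  0.002 ]), 0.67)]
nozzle [(array([ 0.6516, -0.0234, -0.0012]), 0.58), (array([0.3918, 0.2926, 0.0014]), 0.55)]
cutter [(array([ 0.7257, -0.0975,  0.    ]), 0.59)]
flavouring [(array([0.575 , 0.4643, 0.0052]), 0.64)]
scene
lid [(array([ 0.4618, -0.2572,  0.0825]), 0.95)]
cap [(array([ 0.4611, -0.2529,  0.2253]), 0.58)]
tin [(array([0.4443, 0.1177, 0.0036]), 0.69), (array([ 0.4592, -0.2506,  0.0023]), 0.66)]
scoop [(array([0.4859, 0.1214, 0.0024]), 0.57)]
knife [(array([ 0.5285, -0.1624,  0.0003]), 0.67), (array([0.4868, 0.121 , 0.0252]), 0.4)]
ramekin [(array([ 0.5158, -0.4397,  0.0006]), 0.57)]
nozzle [(array([0.3954, 0.2951, 0.0064]), 0.74), (array([ 0.6498, -0.0188,  0.0007]), 0.67), (array([0.489 , 0.1226, 0.0229]), 0.38)]
cutter [(array([ 0.7246, -0.0895, -0.0009]), 0.88)]
flavouring [(array([ 0.5748,  0.4703, -0.002 ]), 0.91)]
```

The lid is seated, the cap is held 105 mm above its seat, and everything else is where it was. I hand in.

```bash
python3 -c "
from plant import r
print(r.finish_job())"
```

```text
the job is handed in; nothing more can be done
None
```

Handed in at about 44 s: three chocolate balls are in the tin, the scoop stands back on the bench, the pouring lid is fully seated, and the gripper holds the cap upright about 105 mm above its seat.

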